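Load a punch into the polishing stand, changing grip on a sloping block

ROBOT

A 7-joint arm with a two-finger parallel gripper is mounted at the origin on the work surface. World frame = base frame: x ahead of the robot, y to its left, z up, the work surface at z = 0. Lengths are in m, angles in rad, forces in N, time in s.
With the tool pointing down it reaches from about 0.4 to 0.85 m from the base axis. Payload 10.4 kg.
Tool frame: the origin (TCP) lies between the finger pads; the fingertips stand 17 mm ahead of it and the grasp point (between the pads) lies 2 mm behind it; z points along the fingers, y is the direction in which the jaws open and shut (so a half turn about z gives the same grasp; the last joint's range is limited). The gripper opens to 87 mm and grips with 3 to 60 N. Pads are 19 mm wide; open, the fingers measure 117 mm over their backs; the gripper's body (75 mm by 190 mm) begins 51 mm behind the grasp point.
Start: joints at [1.169, 0.332, -0.065, 1.46, 0.022, 1.35, -0.088], TCP at [0.231, -0.581, 0.24] pointing down, gripper open.
Joint ranges: [-2.6, 2.6], [-0.5, 2.12], [-1.47, 1.34], [0.16, 2.42], [-1.27, 4.41], [0.06, 2.06], [-2.6, 2.6]. Speed limits (rad/s): [2.22, 2.22, 2.79, 2.79, 3.14, 3.14, 3.14].

INTERFACE

Orientations are given as a unit quaternion [x, y, z, w].
In Python, from cell import * gives the robot as it stands.
- The arm moves only by the shell command python3 -m crank 'ROWS' [FORCE]. ROWS is JSON, a list of rows, each a list of 7 numbers: the opening, from 0 (shut) to 1 (fully open), then the shift along the tool's x, y, z each as a share of 250 mm, from -1 to 1, then the turn, a rotation vector about the tool's x, y, z each as a share of 360 degrees, from -1 to 1. A call has exactly 10 rows; each row shifts and turns the commanded pose from where the row before left it, along the tool's axes as they then stand; what a row does not reach is not made up. A row lasts 1/8 s, in which the tool goes at most 62.5 mm and 10.7 degrees, less where a joint would pass 70% of its speed; a pose out of reach is approached as far as the arm can. A call with a number of a shift or a turn outside -1 to 1 is refused whole. A call with a gripper value outside its range is refused whole. The fingers move at their own pace and stop on an object; FORCE is the grip in N (left out, the last holds). Time passes only in rows, so rows that do not move let the fingers close, or fill a call up. It gives the time, the measured TCP pose, the force and the opening at its end, in the units of the state.
- sense(): the state, without advancing time (a new reading comes with each control period).
- camera(name): name is "side" or "top" or "wrist"; returns (picture, depth): 480x640x3 uint8, red, green, blue; 480x640 float32, m along the optical axis (not along the pixel's ray), 0 where there is no reading.
- camera_params(name): a dict with "K" (3x3 intrinsics, pixels), "T" (4x4, takes a point from camera to world coordinates). Camera axes: x right, y down, z forward; pixel columns grow to the right and rows downward; lengths in m; the calibration is good to about 2 mm. A picture is of the moment at which its call begins: read the wrist's pose just before it. camera_params takes no time and is no camera call; for the wrist camera it gives the pose at the moment of the call.
- job_done(): hands the job in, once; it reports no verdict.
Trained networks look in the newest picture that a camera, given by its name, has taken for a name from the list of things; names that differ only in an ending like _2 or _b are one class to them, and where a whole thing is asked for, a point or a joint stands for the part that bears it (a point fixed in the world has none). Each returns a list of dicts, best first, with "score" (0 to 1); they miss things now and then, are a little off and sometimes report something else, mostly with a low value. They report only what shows in the picture. A call takes as long as a camera call. They do not tell look-alikes from the thing itself.
- regions_of(camera, label): "region" (480x640 bool, what is visible of it) and "box" ([left, top, right, bottom] in pixels, round what is visible of it).
The state is a dict: "time": time; "joints": joint angles; "dq": joint speeds; "joint_efforts": joint torques, N m; "ee_pos": TCP position; "eef_rot": TCP orientation; "contact_force": force on the tool from outside, world axes, zero at the start; "ft_torque": the same for the moment, N m; "opening": finger opening in m.
Only numpy, scipy, OpenCV 4.12 (cv2) and the standard library are available. Lean on these libraries where they do the work, as an engineer would, in place of code of your own. Each camera call takes 0.05 s, during which the arm holds its last target. There are 200 camera calls.

TASK

First slide the polishing stand's clear guard right up by its handle and leave it up. Then lift the red-banded punch out of the rack by its top end, rest it in the groove of the sloping wooden block, point down against the stop, and let go of it there to change your grip; then lay it in the stand's steel groove, passing under the raised guard, with its point up against the stop, and let go. Last, slide the guard fully down again; do not drop or force the punch, and leave the other punches and everything else on the bench as they are.

Things in the scene. Friction and masses are not known exactly. Their poses are not given: they have to be found in the camera images.
- punch_red: Steel punch: round bar, 16 mm thick, 190 mm long, 0.22 kg, dark with a red band 85 to 120 mm from the point and a red top end; the first 12 mm taper to a flat 8 mm point. Origin: centre of the point; +z runs along the bar to the flat top end. Centre of mass 96 mm from the point. Starts upright, point down, loosely in one of the rack's holes, its top 200 mm above the bench.
- punch_blue: The same punch with blue bands, in another hole of the rack; to be left in its hole.
- punch_yellow: The same punch with yellow bands, in another hole of the rack; to be left in its hole.
- punch_green: The same punch with green bands, in another hole of the rack; to be left in its hole.
- rack: Fixed wooden rack, 126 x 126 x 60 mm high, with four 19 mm square, 50 mm deep holes at 31 mm either way from its centre along its x and y (62 mm between neighbouring punches). Origin: centre of its underside. It may change places with the sloping block.
- block: Fixed sloping wooden block: dark base board 150 x 85 x 14 mm carrying a 34 mm wide post and ramp, topped by a groove (the cradle) that slopes down 50 degrees towards the block's +x. Nothing stands beside the ramp. Origin: on the underside, 65 mm behind (-x) the board's centre; z up. It may change places with the rack.
- cradle: The sloping block's V groove, 118 mm long and 34 mm wide, closed at its lower end by a stop plate; its cheeks rise 1.5 mm above a seated punch's axis. Origin: where the centre of the point of a seated punch lies, at the stop, on the punch's axis. +x: along the groove to the stop, 50 degrees below level; y level; z out of the groove. It lies at x 105, z 35 mm in the block. A parked punch's upper 72 mm is free.
- stand: Fixed polishing stand: green base plate 12 mm thick, x -110 to 250, y -100 to 100 mm; two dark guides 24 x 16 mm, 190 mm high, at y = +-86 mm, the sliding guard between them in the plane x = 0; beyond it a grey polishing wheel and motor, up to 140 mm high. Origin: on the bench below the middle of the guard; +x points away from the robot, z up.
- trough: The stand's steel V groove, 118 mm long and 34 mm wide, closed at its lower end by a stop plate; its cheeks rise 1.5 mm above a seated punch's axis. Origin: where the centre of the point of a seated punch lies, at the stop, on the punch's axis. +x: along the groove to the stop, 15 degrees below level; y level; z out of the groove. It lies at x 60, z 62 mm in the stand, so passes under the guard. A seated punch's upper 72 mm is free.
- guard (a joint): Height of the sliding guard above its lowest position, in m: 0 fully down, 0.10 fully up. It starts in the lower half and stays where it is left; about 9 N lifts it, 3 N pushes it down. Its lower edge is 93 mm above the bench when down (7 mm clear of a seated punch), 193 mm when up.
- guard_handle (a point): Middle of the guard's black handle: level bar 14 mm thick (along the stand's x), 86 mm long (along its y), 24 mm high, 210 mm above the bench when the guard is down; 20 mm of free height below it to the clear, yellow-framed panel (154 mm wide, 12 mm thick). To be pinched from above.
- brush: Bystander: flat brush with a wooden handle and metal ferrule, 170 mm long, lying on the far side of the bench. Origin on its underside.
- tin: Bystander: closed tin with a paper label, 66 mm in diameter, 85 mm high. Origin: centre of its underside.
- offcut: Bystander: pale wood offcut 90 x 45 x 28 mm. Origin: centre of its underside.
- finial: Bystander: turned brass finial (ornamental knob), 68 mm in diameter at the foot, 58 mm high. Origin: centre of its underside.
- rosette: Bystander: carved wooden rosette on a 70 x 70 mm tile, 38 mm high. Origin: centre of its underside.
Things that resemble listed ones, but are neither listed nor needed, are in the scene too. Leave any orange or purple look-alike of the punch_red alone.

How it is judged:
On the way, in this order (a step that is already met when the one before it is completed fails the run):
1. the guard is right up (within 15 mm of the top) while the red punch is still in the rack (value of joint guard above 0.085 m and horizontal distance between punch_red and rack below 0.06 m and height (world z) of punch_red below 0.03 m), for 0.2 s.
2. the red punch rests in the sloping block's groove, point at the stop (within 12 mm), and the fingers do not touch it (x of punch_red in the frame of cradle between -0.012 and 0.006 m and y of punch_red in the frame of cradle between -0.006 and 0.006 m and z of punch_red in the frame of cradle between -0.007 and 0.007 m and angle between the z axis of punch_red and the x axis of cradle, either way round below 0.08 rad and linear speed of punch_red below 0.03 m/s and contact force between the fingers and punch_red below 0.05 N), for 0.2 s.
3. the red punch lies in the stand's groove, point at the stop (within 10 mm), let go, with the guard still up (x of punch_red in the frame of trough between -0.01 and 0.006 m and y of punch_red in the frame of trough between -0.006 and 0.006 m and z of punch_red in the frame of trough between -0.007 and 0.007 m and angle between the z axis of punch_red and the x axis of trough, either way round below 0.08 rad and linear speed of punch_red below 0.03 m/s and contact force between the fingers and punch_red below 0.05 N and value of joint guard above 0.085 m), for 0.2 s.
At the end, for the whole second after the job is handed in: The red punch lies at rest in the stand's groove (point within 10 mm of the stop, 6 mm sideways, 7 mm in height, axis within 0.08 rad of the groove), let go; the guard is down to within 10 mm of its lowest position; the other punches and the bystanders are within 30 mm of where they began (x of punch_red in the frame of trough between -0.01 and 0.006 m and y of punch_red in the frame of trough between -0.006 and 0.006 m and z of punch_red in the frame of trough between -0.007 and 0.007 m and angle between the z axis of punch_red and the x axis of trough, either way round below 0.08 rad and linear speed of punch_red below 0.03 m/s and contact force between the fingers and punch_red below 0.05 N and value of joint guard below 0.01 m and distance of each of punch_blue, punch_yellow, punch_green, brush, tin, offcut, finial, rosette from where it was at the start of the episode below 0.03 m); the robot touches nothing.
It fails at once if another punch or a bystander is moved more than 30 mm (distance of any of punch_blue, punch_yellow, punch_green, brush, tin, offcut, finial, rosette from where it was at the start of the episode above 0.03 m).
It fails at once if another punch or the tin is tipped over (angle between any of punch_blue, punch_yellow, punch_green, tin's own z axis and vertical above 0.35 rad).
It fails at once if the punch is dropped or forced into a groove (over 80 N) (contact force between punch_red and trough above 80 N or contact force between punch_red and cradle above 80 N).
It also fails if it takes over 72 s, if anything falls off the work surface, if the arm or the gripper's body presses on something with over 40 N, if the wrist force passes 120 N, or if a joint passes its speed limit or range.

## Working session

There is one attempt and no reset: what is moved stays moved. The work goes in short steps, Python scripts to look and compute and a shell command to move; the robot and the scene stay as the last step left them, time stands still between calls to the robot, and variables do not carry over. Pictures are saved under pics/ and viewed, about 8 in all and at most 12, crops included, and the job is handed in when it is done.

```bash
mkdir -p pics; ls
python3 - <<'E'
from cell import *
import cv2,numpy as np
s=sense();print(s)
for n in("side","top"):
    p,d=camera(n);cv2.imwrite(f"pics/{n}0.png",p[:,:,::-1]);np.savez(f"{n}0.npz",p=p,d=d,**camera_params(n))
    print(n,camera_params(n))
    for l in("punch_red","rack","block","stand","guard_handle","cradle","trough"):
        for r in regions_of(n,l)[:6]:print(n,l,round(r["score"],2),r["box"])
E
```

```text
pics
{'time': 0.0, 'joints': array([ 1.16935191,  0.33288134, -0.0647247 ,  1.46094138,  0.02159775,
        1.34990506, -0.08847701]), 'dq': array([ 0.00062637, -0.00041065, -0.00090804, -0.00098219, -0.00144774,
        0.000482  ,  0.00042673]), 'joint_efforts': array([-1.03687689e-03, -6.23261118e+01,  2.39140954e-02, -3.89894485e+01,
       -6.14479277e-02,  3.97817174e-02,  1.56617784e-04]), 'ee_pos': array([ 0.23102841, -0.58033834,  0.23874805]), 'eef_rot': array([ 9.82106645e-01,  1.88324242e-01, -1.63267857e-04, -7.01004808e-04]), 'contact_force': array([-0.21482393,  0.00298915,  0.16210061]), 'ft_torque': array([0.03093574, 0.01443231, 0.02018579]), 'opening': 0.08657561452655685}
side {'K': array([[541.22176935,   0.        , 309.23719943],
       [  0.        , 541.22176935, 235.86425838],
       [  0.        ,   0.        ,   1.        ]]), 'T': array([[-0.9876421 , -0.10636045,  0.11511094,  0.41810938],
       [-0.15610737,  0.73280592, -0.66228843,  0.663941  ],
       [-0.01391268, -0.67207361, -0.74035363,  0.94699515],
       [ 0.        ,  0.        ,  0.       
[... 719 characters left out ...]
-01,  2.77616693e-02, -4.14574171e-04,
        -3.57813787e-02],
       [-4.85319494e-03, -1.89411824e-01, -9.81885740e-01,
         1.40799508e+00],
       [ 0.00000000e+00,  0.00000000e+00,  0.00000000e+00,
         1.00000000e+00]])}
top punch_red 0.49 [318.2, 250.6, 328.9, 272.7]
top punch_red 0.38 [336.3, 307.0, 350.0, 316.0]
top rack 0.61 [273.7, 228.2, 337.6, 294.3]
top stand 0.72 [131.9, 160.2, 262.7, 305.4]
top guard_handle 0.86 [162.2, 210.9, 226.1, 258.5]
top guard_handle 0.47 [284.1, 243.7, 295.3, 261.7]
top cradle 0.5 [416.5, 217.4, 467.2, 275.6]
top cradle 0.37 [283.7, 244.1, 293.6, 261.6]
top trough 0.87 [198.3, 241.6, 220.2, 266.9]
top trough 0.72 [255.0, 308.4, 291.2, 345.9]
```

View pics/side0.png

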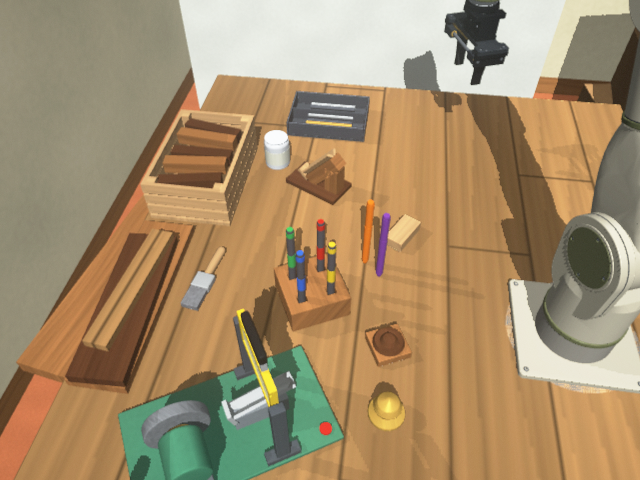

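View pics/top0.png

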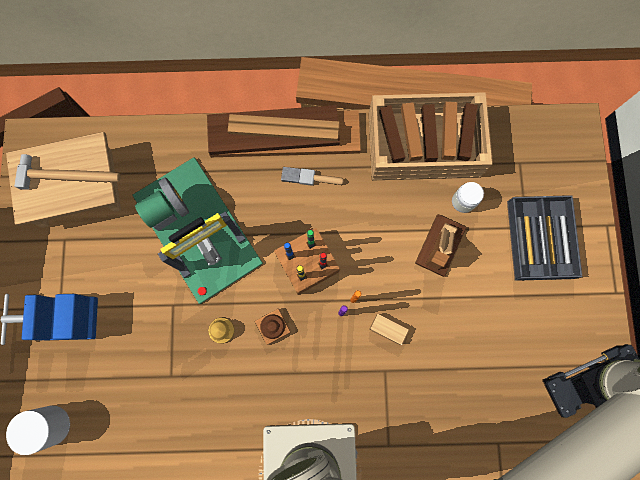

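Side view: red-banded punch in the rack at (320,225), with green, blue and yellow beside it. The orange (368,205) and purple (384,218) look-alikes stand free outside the rack. The block is at (320,175), the stand at (240,400) and the handle at about (252,335).

```bash
cat > h.py <<'E'
import numpy as np,cv2
def load(n):
    f=np.load(n+".npz");p,d,K,T=f["p"],f["d"],f["K"],f["T"]
    v,u=np.mgrid[:480,:640]
    c=np.stack([(u-K[0,2])/K[0,0]*d,(v-K[1,2])/K[1,1]*d,d],-1)
    w=c@T[:3,:3].T+T[:3,3];w[d==0]=np.nan
    return p,d,w,cv2.cvtColor(p,cv2.COLOR_RGB2HSV)
def rect(xy):
    c,s,a=cv2.minAreaRect((xy*1000).astype(np.float32));return np.round(c,1),np.round(s,1),round(a,1)
E
python3 - <<'E'
from h import *
for n in("top0","side0"):
    p,d,w,h=load(n);x,y,z=w[...,0],w[...,1],w[...,2];H,S,V=h[...,0],h[...,1],h[...,2]
    box=lambda a,b,c,e:(np.arange(640)[None]>=a)&(np.arange(640)[None]<=c)&(np.arange(480)[:,None]>=b)&(np.arange(480)[:,None]<=e)
    g=(H>55)&(H<90)&(S>80)&(abs(z-.012)<.006)
    k,lab,st,_=cv2.connectedComponentsWithStats(g.astype(np.uint8));g=lab==1+st[1:,4].argmax()
    print(n,"plate",g.sum(),rect(w[g][:,:2]))
    B=box(270,222,345,300) if n=="top0" else box(270,210,355,330)
    for nm,lo,hi in(("red",0,8),("blue",105,125),("green",50,75),("yel",22,32)):
        m=B&(S>140)&(V>70)&(H>=lo)&(H<=hi)&(z>.185)&(z<.22)
        print(nm,m.sum(),np.nanmedian(w[m],0).round(4) if m.any() else "")
    m=B&(abs(z-.06)<.006);print("rack top",rect(w[m][:,:2]))
    m=(box(400,205,480,285) if n=="top0" else box(275,140,360,210))
    q=m&(abs(z-.014)<.005)&(V<120);print("board",q.sum(),rect(w[q][:,:2]))
    q=m&(z>.03);print("block top",rect(w[q][:,:2]),np.nanmax(z[q]))
    q=(V<75)&(z>.2)&(z<.34)&(x>.4)&(y>.1)&(y<.5)
    print("handle",q.sum(),np.nanmedian(w[q],0).round(4),rect(w[q][:,:2]),np.nanpercentile(z[q],[2,50,98]).round(4))
    q=(S>150)&(H>20)&(H<32)&(z>.08)&(z<.34)&(y>.14)&(y<.5)&(x>.3);print("yellow",q.sum(),rect(w[q][:,:2]),np.nanpercentile(z[q],[2,98]))
E
python3 -c "
import cv2
a=cv2.imread('pics/side0.png')[200:340,260:400];b=cv2.imread('pics/side0.png')[290:480,110:350]
import numpy as np
a=cv2.resize(a,(560,560));b=cv2.resize(b,None,fx=2,fy=2)
cv2.imwrite('pics/rackcrop.png',a)"
```

```text
top0 plate 2850 (array([540.6, 235.3]), array([142.8, 198.9]), 32.1)
red 30 [ 0.5177 -0.0478  0.1993]
blue 30 [0.5433 0.0354 0.2006]
green 29 [ 0.571  -0.019   0.1998]
yel 35 [0.4883 0.0062 0.2004]
rack top (array([531.3,  -5.3]), array([127. , 126.1]), 27.8)
board 861 (array([ 579.8, -385.1]), array([108.1, 187.8]), 62.9)
block top (array([ 591.3, -382.4]), array([ 45.6, 197.6]), 57.0) 0.1275572187904661
handle 307 [0.5732 0.2541 0.2691] (array([573.5, 254.9]), array([15.5, 84.7]), 33.1) [0.2506 0.2691 0.2737]
yellow 502 (array([573.6, 255.9]), array([ 17.3, 157. ]), 30.6) [0.14351339 0.23269638]
side0 plate 6999 (array([579.2, 261.8]), array([229. , 198.3]), 31.9)
red 52 [ 0.5189 -0.0418  0.1966]
blue 45 [0.5451 0.0422 0.1979]
green 19 [ 0.5739 -0.0142  0.1983]
yel 58 [0.4902 0.0122 0.1978]
rack top (array([531.9,  -3.9]), array([126.9, 130. ]), 27.7)
board 173 (array([ 571.7, -360.1]), array([ 83.7, 150.8]), 63.7)
block top (array([ 595.9, -385.2]), array([ 53.9, 206. ]), 62.7) 0.12955555081676484
handle 514 [0.5717 0.2648 0.2686] (array([574.3, 259.5]), array([13.6, 82.9]), 31.8) [0.2526 0.2686 0.2717]
yellow 630 (array([578.9, 251.7]), array([ 14.8, 170.2]), 30.7) [0.14269226 0.22856207]
```

View pics/rackcrop.png

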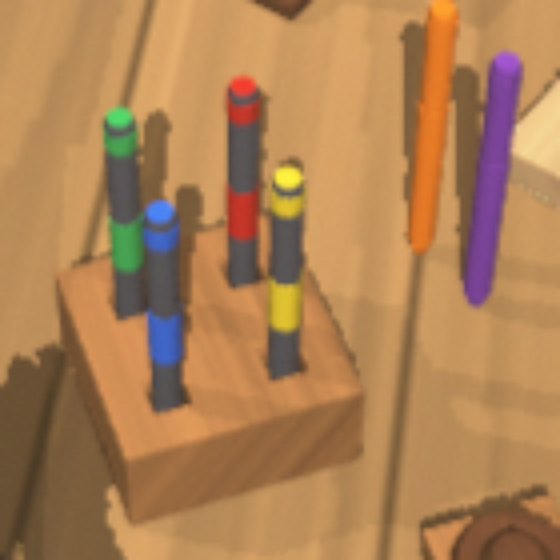

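Target confirmed: the only red-banded punch in the rack, at (243,90) in the crop. The orange and purple bars at right stand outside the rack.

Next, a pose helper and a finer estimate of the block.

```bash
cat >> h.py <<'E'
from scipy.spatial.transform import Rotation as Ro
# tool rotation: vertical down, tool x at yaw, then turned by tilt about tool y (all deg)
def rot(yaw,tilt=0): 
    y=np.radians(yaw);return Ro.from_matrix(np.array([[np.cos(y),np.sin(y),0],[np.sin(y),-np.cos(y),0],[0,0,-1]]))*Ro.from_rotvec([0,np.radians(tilt),0])
def rows(p0,R0,p1,R1,n=None):
    """n identical rows (shift, turn) from pose 0 to pose 1"""
    v=R0.inv()*R1;rv=v.as_rotvec();dp=R0.inv().apply(np.array(p1)-p0)
    n=n or int(max(np.ceil(np.linalg.norm(dp)/.055),np.ceil(np.degrees(np.linalg.norm(rv))/10),1))
    A=sum(Ro.from_rotvec(rv*k/n).as_matrix() for k in range(n));s=np.linalg.solve(A,dp)
    print(n,"x [", ",".join("%.4f"%q for q in np.r_[s/.25,np.degrees(rv)/n/360]),"]")
    return n
def go(*pts,n=None):
    """pts: (pos,yaw,tilt) chain from the measured pose"""
    from cell import sense
    s=sense();p,R=s["ee_pos"],Ro.from_quat(s["eef_rot"]);print("t",round(s["time"],2),"at",p.round(4),"F",s["contact_force"].round(1),"op",round(s["opening"],4),"j",s["joints"].round(2))
    for q in pts:
        R1=rot(*q[1:3]);rows(p,R,q[0],R1,q[3] if len(q)>3 else None);p,R=np.array(q[0]),R1
E
python3 - <<'E'
from h import *
from cell import *
s=sense();T=camera_params("wrist")["T"];R=Ro.from_quat(s["eef_rot"])
print("cam in tool",R.inv().apply(T[:3,3]-s["ee_pos"]).round(3),(R.inv()*Ro.from_matrix(T[:3,:3])).as_matrix().round(2).tolist())
for n in("top0","side0"):
    p,d,w,h=load(n);q=w.reshape(-1,3);q=q[(q[:,0]>.48)&(q[:,0]<.68)&(q[:,1]<-.28)&(q[:,1]>-.47)]
    for zl in(.009,.03,.05,.07,.09,.11,.12):
        m=q[abs(q[:,2]-zl)<(.005 if zl<.02 else .01)];print(n,zl,len(m),m.mean(0).round(3),rect(m[:,:2]) if len(m)>3 else "")
# guard handle: approach above at yaw 122, then down
c=(.574,.257);go(((.45,.05,.40),122,0),((*c,.36),122,0),((*c,.262),122,0))
E
```

```text
cam in tool [ 0.075 -0.    -0.146] [[-0.0, -0.96, -0.27], [1.0, -0.0, 0.0], [-0.0, -0.27, 0.96]]
top0 0.009 878 [ 0.578 -0.369  0.009] (array([ 580.2, -375.1]), array([189.7, 199.6]), 90.0)
top0 0.03 221 [ 0.599 -0.381  0.031] (array([ 591.3, -378.6]), array([ 79.7, 197.5]), 61.9)
top0 0.05 173 [ 0.598 -0.382  0.05 ] (array([ 590.2, -385. ]), array([ 49.2, 190.2]), 60.3)
top0 0.07 175 [ 0.606 -0.39   0.07 ] (array([ 601.2, -387.6]), array([ 49.9, 212.4]), 55.6)
top0 0.09 226 [ 0.61  -0.396  0.089] (array([ 599.4, -386.8]), array([ 47. , 215.9]), 57.0)
top0 0.11 230 [ 0.528 -0.345  0.109] (array([ 532.5, -347.9]), array([34.2, 59.7]), 63.2)
top0 0.12 144 [ 0.531 -0.347  0.117] (array([ 531.4, -347.8]), array([33.8, 35.1]), 59.7)
side0 0.009 609 [ 0.577 -0.348  0.011] (array([ 581.6, -376. ]), array([184. , 197.2]), 89.0)
side0 0.03 330 [ 0.586 -0.365  0.031] (array([ 592.4, -375.7]), array([ 40.8, 185.2]), 60.2)
side0 0.05 313 [ 0.579 -0.36   0.05 ] (array([ 591.7, -379.9]), array([ 45.9, 189.3]), 58.6)
side0 0.07 297 [ 0.579 -0.362  0.07 ] (array([ 591.5, -380.9]), array([ 43.1, 189. ]), 59.5)
side0 0.09 276 [ 0.572 -0.364  0.089] (array([ 599.6, -386.3]), array([ 45.4, 217.2]), 56.9)
side0 0.11 222 [ 0.532 -0.342  0.109] (array([ 534.3, -346. ]), array([36.6, 54.6]), 66.9)
side0 0.12 121 [ 0.534 -0.346  0.116] (array([ 534.2, -346.7]), array([36.2, 35.1]), 61.3)
t 0.8 at [ 0.2311 -0.5807  0.2396] F [ 0.5 -0.  -0.3] op 0.0868 j [ 1.17  0.33 -0.06  1.46  0.02  1.35 -0.09]
13 x [ 0.2337,-0.0117,-0.0494,0.0000,0.0000,-0.0214 ]
5 x [ 0.0879,0.1719,0.0320,0.0000,0.0000,0.0000 ]
2 x [ 0.0000,0.0000,0.1960,0.0000,0.0000,0.0000 ]
```

```bash
python3 -m crank '[[1,0.234,-0.012,-0.049,0,0,-0.0214],[1,0.234,-0.012,-0.049,0,0,-0.0214],[1,0.234,-0.012,-0.049,0,0,-0.0214],[1,0.234,-0.012,-0.049,0,0,-0.0214],[1,0.234,-0.012,-0.049,0,0,-0.0214],[1,0.234,-0.012,-0.049,0,0,-0.0214],[1,0.234,-0.012,-0.049,0,0,-0.0214],[1,0.234,-0.012,-0.049,0,0,-0.0214],[1,0.234,-0.012,-0.049,0,0,-0.0214],[1,0.234,-0.012,-0.049,0,0,-0.0214]]' 40; python3 -c "
from h import *
c=(.574,.257);go(((.45,.05,.40),122,0),((*c,.36),122,0),((*c,.262),122,0))"
```

```text
time: 2.05
ee_pos: [0.5083, -0.1116, 0.3624]
eef_rot: [0.649, 0.761, 0.0, 0.0]
contact_force: [1.1, -0.5, 0.0]
opening: 0.0872
t 2.05 at [ 0.5083 -0.1116  0.3624] F [ 1.1 -0.5  0. ] op 0.0872 j [ 0.64  0.1  -0.55  1.5   0.05  1.56  0.25]
4 x [ 0.1728,-0.0067,-0.0376,0.0000,0.0000,-0.0160 ]
5 x [ 0.0879,0.1719,0.0320,0.0000,0.0000,0.0000 ]
2 x [ 0.0000,0.0000,0.1960,0.0000,0.0000,0.0000 ]
```

```bash
python3 -c "
from h import *
c=(.574,.257);go(((*c,.36),122,0,8))"
```

```text
t 2.05 at [ 0.5083 -0.1116  0.3624] F [ 1.1 -0.5  0. ] op 0.0872 j [ 0.64  0.1  -0.55  1.5   0.05  1.56  0.25]
8 x [ 0.1645,0.0919,0.0012,0.0000,0.0000,-0.0080 ]
```

```bash
python3 -m crank '[[1,0.1645,0.092,0.001,0,0,-0.008],[1,0.1645,0.092,0.001,0,0,-0.008],[1,0.1645,0.092,0.001,0,0,-0.008],[1,0.1645,0.092,0.001,0,0,-0.008],[1,0.1645,0.092,0.001,0,0,-0.008],[1,0.1645,0.092,0.001,0,0,-0.008],[1,0.1645,0.092,0.001,0,0,-0.008],[1,0.1645,0.092,0.001,0,0,-0.008],[0.5,0,0,0,0,0,0],[0.5,0,0,0,0,0,0]]'
python3 - <<'E'
from h import *
from cell import *
T=camera_params("wrist");p,d=camera("wrist");cv2.imwrite("pics/w1.png",p[:,:,::-1]);np.savez("w1.npz",p=p,d=d,**T)
p,d,w,h=load("w1");z=w[...,2]
q=(h[...,2]<85)&(abs(z-.272)<.012)&(w[...,1]>.15)&(w[...,1]<.36)
print(q.sum(),rect(w[q][:,:2]),np.nanpercentile(z[q],[5,50,95]) )
c=(.574,.257);go(((*c,.262),122,0))
E
```

```text
time: 3.3
ee_pos: [0.5761, 0.2541, 0.3599]
eef_rot: [0.487, 0.874, -0.0, 0.0]
contact_force: [0.7, -0.7, -0.4]
opening: 0.074
2397 (array([574.2, 257.5]), array([13.5, 84.3]), 31.5) [0.26776738 0.27031409 0.27162864]
t 3.35 at [0.5764 0.2534 0.36  ] F [ 0.7 -0.4  0.9] op 0.0706 j [ 0.06  0.41 -0.79  1.2   0.29  1.64 -0.12]
2 x [ 0.0087,-0.0002,0.1961,-0.0000,0.0001,-0.0004 ]
```

View pics/w1.png

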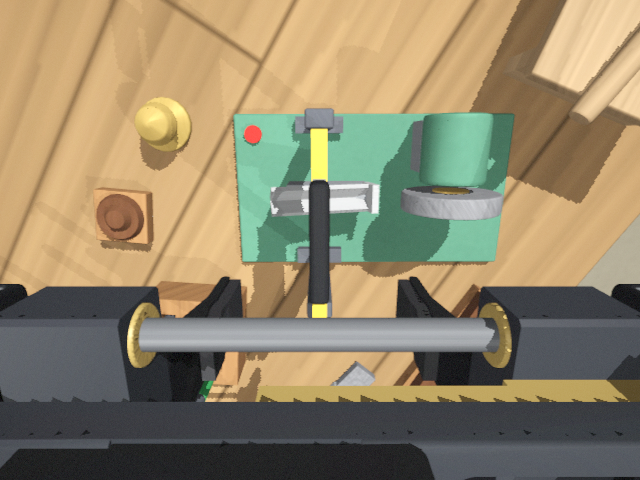

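The picture shows the handle as the black bar at (319,240), centred between the open jaws. The trough is at (325,198).

```bash
python3 -m crank '[[0.5,0.008,0,0.1,0,0,0],[0.5,0.008,0,0.1,0,0,0],[0.5,0,0,0.1,0,0,0],[0.5,0,0,0.1,0,0,0],[0,0,0,0,0,0,0],[0,0,0,0,0,0,0],[0,0,0,0,0,0,0],[0,0,0,0,0,0,0],[0,0,0,0,0,0,0],[0,0,0,-0.02,0,0,0]]' 40;python3 -m crank '[[0,0,0,-0.02,0,0,0],[0,0,0,-0.02,0,0,0],[0,0,0,-0.02,0,0,0],[0,0,0,-0.02,0,0,0],[0,0,0,-0.02,0,0,0],[0,0,0,-0.02,0,0,0],[0,0,0,-0.02,0,0,0],[0,0,0,-0.02,0,0,0],[0,0,0,-0.02,0,0,0],[0,0,0,0,0,0,0]]'
```

```text
time: 4.6
ee_pos: [0.5738, 0.2579, 0.2641]
eef_rot: [0.486, 0.874, -0.0, -0.0]
contact_force: [3.6, 2.5, -9.8]
opening: 0.0132
time: 5.85
ee_pos: [0.5738, 0.2579, 0.311]
eef_rot: [0.487, 0.874, 0.0, 0.0]
contact_force: [1.5, -2.2, -1.2]
opening: 0.0137
```

```bash
python3 -m crank '[[0.5,0,0,0,0,0,0],[0.5,0,0,0,0,0,0],[0.5,0,0,0,0,0,0],[0.5,0,0,-0.1,0,0,0],[0.5,0,0,-0.1,0,0,0],[0.5,0,0,-0.1,0,0,0],[0.5,0,0,0,0,0,0],[0.5,0,0,0,0,0,0],[0.5,0,0,0,0,0,0],[0.5,0,0,0,0,0,0]]';python3 - <<'E'
from h import *
from cell import *
T=camera_params("side");p,d=camera("side");np.savez("s1.npz",p=p,d=d,**T)
p,d,w,h=load("s1");z=w[...,2]
q=(h[...,2]<75)&(abs(z-.3)<.03)&(np.hypot(w[...,0]-.574,w[...,1]-.2575)<.05)
print(q.sum(),rect(w[q][:,:2]),np.nanpercentile(z[q],[5,50,95]) )
go(((.5186,-.0465,.27),154,0))
E
```

```text
time: 7.1
ee_pos: [0.5737, 0.2578, 0.3844]
eef_rot: [0.486, 0.874, -0.0, -0.0]
contact_force: [0.1, -0.3, 0.4]
opening: 0.0433
561 (array([574.8, 259.3]), array([13.1, 84.1]), 32.1) [0.30495382 0.31860743 0.32095241]
t 7.15 at [0.5737 0.2579 0.3845] F [-0.1 -0.4 -0.6] op 0.0434 j [ 0.04  0.41 -0.8   1.15  0.29  1.69 -0.12]
6 x [ -0.1184,-0.1720,0.0764,-0.0000,-0.0000,-0.0149 ]
```

```bash
python3 -m crank '[[0.5,-0.118,-0.172,0.076,0,0,-0.0149],[0.5,-0.118,-0.172,0.076,0,0,-0.0149],[0.5,-0.118,-0.172,0.076,0,0,-0.0149],[0.5,-0.118,-0.172,0.076,0,0,-0.0149],[0.5,-0.118,-0.172,0.076,0,0,-0.0149],[0.5,-0.118,-0.172,0.076,0,0,-0.0149],[0.5,0,0,0,0,0,0],[0.5,0,0,0,0,0,0],[0.5,0,0,0,0,0,0],[0.5,0,0,0,0,0,0]]';python3 - <<'E'
from h import *
from cell import *
T=camera_params("wrist");p,d=camera("wrist");np.savez("w2.npz",p=p,d=d,**T);cv2.imwrite("pics/w2.png",p[:,:,::-1])
p,d,w,h=load("w2");z=w[...,2]
for nm,lo,hi in(("red",0,8),("red2",172,180),("yel",22,32),("green",50,75)):
  q=(h[...,1]>140)&(h[...,2]>70)&(h[...,0]>=lo)&(h[...,0]<=hi)&(z>.19)&(z<.21)
  if q.any():print(nm,q.sum(),np.nanmedian(w[q],0),rect(w[q][:,:2]))
go(((.5186,-.0465,.178),154,0))
E
```

```text
time: 8.4
ee_pos: [0.5184, -0.0448, 0.2714]
eef_rot: [0.224, 0.974, -0.0, 0.0]
contact_force: [0.1, -0.4, -0.7]
opening: 0.0434
red 384 [ 0.51772329 -0.04646342  0.20089067] (array([517.7, -46.1]), array([15.6, 14.4]), 30.5)
yel 106 [0.48546335 0.00344146 0.19553883] (array([489.3,   6.1]), array([12.9, 16.1]), 80.2)
green 4 [ 0.56992754 -0.01079502  0.19106269] (array([570. , -10.8]), array([3. , 0.1]), 18.2)
t 8.45 at [ 0.5184 -0.045   0.2713] F [-0.1 -0.4  0.2] op 0.0434 j [ 0.68  0.15 -0.74  1.66  0.1   1.38  1.04]
2 x [ -0.0016,-0.0026,0.1867,0.0000,0.0000,0.0001 ]
```

View pics/w2.png

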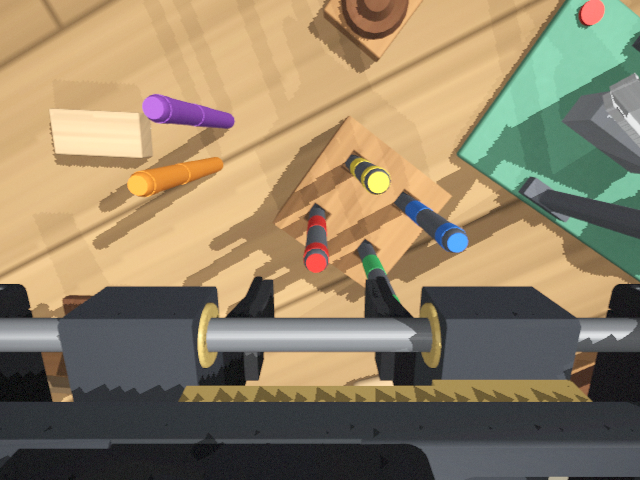

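The red end at (316,262) is centred between the fingers. The orange and purple bars are well to the left.

```bash
python3 -m crank '[[0.5,-0.002,-0.003,0.0915,0,0,0],[0.5,-0.001,-0.003,0.0915,0,0,0],[0.5,0,0,0.0915,0,0,0],[0.5,0,0,0.0915,0,0,0],[0,0,0,0,0,0,0],[0,0,0,0,0,0,0],[0,0,0,0,0,0,0],[0,0,0,0,0,0,0],[0,0,0,-0.05,0,0,0],[0,0,0,-0.1,0,0,0]]' 35;python3 -m crank '[[0,0,0,-0.1,0,0,0],[0,0,0,-0.1,0,0,0],[0,0,0,-0.1,0,0,0],[0,0,0,-0.1,0,0,0],[0,0,0,-0.1,0,0,0],[0,0,0,-0.1,0,0,0],[0,0,0,-0.1,0,0,0],[0,0,0,0,0,0,0],[0,0,0,0,0,0,0],[0,0,0,0,0,0,0]]'
python3 -c "
from h import *
go(((.50,-.33,.40),154,0))"
```

```text
time: 9.7
ee_pos: [0.5176, -0.0475, 0.2173]
eef_rot: [0.225, 0.974, 0.0, -0.001]
contact_force: [-0.6, 0.4, -1.8]
opening: 0.0151
time: 10.95
ee_pos: [0.5179, -0.0476, 0.391]
eef_rot: [0.225, 0.974, -0.0, -0.001]
contact_force: [-0.6, 0.7, -1.8]
opening: 0.0148
t 10.95 at [ 0.5179 -0.0476  0.391 ] F [-0.6  0.7 -1.8] op 0.0148 j [ 0.68  0.12 -0.74  1.43  0.08  1.62  1.06]
6 x [ -0.0719,-0.1744,-0.0060,-0.0000,-0.0000,-0.0000 ]
```

```bash
python3 -m crank '[[0,-0.072,-0.174,-0.006,0,0,0],[0,-0.072,-0.174,-0.006,0,0,0],[0,-0.072,-0.174,-0.006,0,0,0],[0,-0.072,-0.174,-0.006,0,0,0],[0,-0.072,-0.174,-0.006,0,0,0],[0,-0.072,-0.174,-0.006,0,0,0],[0,0,0,0,0,0,0],[0,0,0,0,0,0,0],[0,0,0,0,0,0,0],[0,0,0,0,0,0,0]]';python3 - <<'E'
from h import *
from cell import *
for c,n in(("wrist","w3"),("side","s3"),("top","t3")):
    T=camera_params(c);p,d=camera(c);np.savez(n+".npz",p=p,d=d,**T);cv2.imwrite(f"pics/{n}.png",p[:,:,::-1])
    p,d,w,h=load(n);q=w.reshape(-1,3);q=q[(q[:,0]>.48)&(q[:,0]<.68)&(q[:,1]<-.28)&(q[:,1]>-.47)]
    for zl in(.014,.11,.118):
        m=q[abs(q[:,2]-zl)<.005];
        if len(m)>3:print(n,zl,len(m),m.mean(0).round(3),rect(m[:,:2]))
go()
E
```

```text
time: 12.2
ee_pos: [0.501, -0.3285, 0.4013]
eef_rot: [0.225, 0.974, -0.0, 0.0]
contact_force: [0.3, -0.1, -2.3]
opening: 0.0152
w3 0.014 2641 [ 0.556 -0.361  0.015] (array([ 569.9, -366.7]), array([ 84.6, 148.8]), 62.7)
w3 0.11 265 [ 0.523 -0.347  0.11 ] (array([ 535. , -348.9]), array([34. , 45.1]), 62.7)
w3 0.118 116 [ 0.528 -0.356  0.116] (array([ 536.6, -349.6]), array([33.9, 29.2]), 63.2)
s3 0.014 710 [ 0.577 -0.349  0.013] (array([ 590. , -374.1]), array([ 86.7, 194.4]), 62.1)
s3 0.11 106 [ 0.531 -0.343  0.11 ] (array([ 534.9, -347.9]), array([37. , 41.7]), 58.3)
s3 0.118 81 [ 0.534 -0.347  0.117] (array([ 534.6, -344.8]), array([39.8, 29.6]), 68.8)
t3 0.014 487 [ 0.546 -0.345  0.014] (array([ 576.8, -356.7]), array([182. , 143.1]), 13.6)
t3 0.11 106 [ 0.528 -0.344  0.11 ] (array([ 533.2, -348.5]), array([34.3, 47.6]), 61.6)
t3 0.118 81 [ 0.532 -0.347  0.117] (array([ 530.8, -346.4]), array([32.7, 35.1]), 65.9)
t 12.35 at [ 0.5009 -0.3291  0.4012] F [-0.1  0.8 -2.2] op 0.0148 j [ 0.92  0.29 -0.55  1.21  0.15  1.68  1.52]
```

View pics/w3.png

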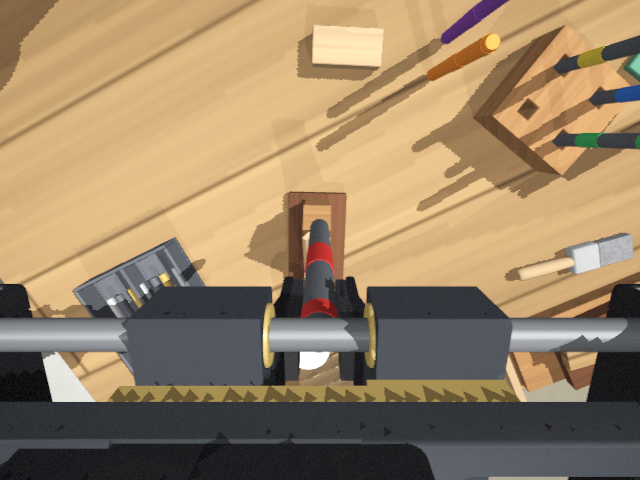

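The picture shows the punch held, hanging at (318,270), with the block's board below it at (318,235).

Run:
```python
from h import *
for n in("w3","s3","t3"):
    p,d,w,h=load(n);q=w.reshape(-1,3);m=q[(np.hypot(q[:,0]-.501,q[:,1]+.329)<.03)&(q[:,2]>.2)&(q[:,2]<.37)]
    print(n,len(m),m[:,2].min().round(4) if len(m) else "")
    for a,b in((.24,.27),(.30,.33),(.33,.36)):
        k=m[(m[:,2]>a)&(m[:,2]<b)]
        if len(k)>5:print("  ",a,k.mean(0).round(4))
cr=np.array([.6054,-.3851,.035]);yb=-27.3;u=np.r_[np.cos(np.radians(yb)),np.sin(np.radians(yb)),0];U=np.array([0,0,1.])
ax=u*np.cos(np.radians(50))-U*np.sin(np.radians(50));up=u*np.sin(np.radians(50))+U*np.cos(np.radians(50))
L=.1695
t=lambda back,h:cr-ax*(L+back)+up*h
print(t(0,0))
go((t(.02,.08),180+yb,-40),(t(.012,.015),180+yb,-40),(t(.006,.0),180+yb,-40))
```

```text
w3 1246 0.2433
   0.24 [ 0.4955 -0.3257  0.2573]
   0.3 [ 0.4952 -0.3255  0.3164]
   0.33 [ 0.4952 -0.3255  0.3464]
s3 412 0.2274
   0.24 [ 0.5008 -0.3222  0.2554]
   0.3 [ 0.5004 -0.3221  0.3157]
   0.33 [ 0.501  -0.3225  0.3447]
t3 98 0.2444
   0.24 [ 0.4967 -0.3239  0.2576]
   0.3 [ 0.4956 -0.3238  0.3149]
   0.33 [ 0.4939 -0.3248  0.3377]
[ 0.50858293 -0.33512898  0.16484453]
t 12.35 at [ 0.5009 -0.3291  0.4012] F [-0.1  0.8 -2.2] op 0.0148 j [ 0.92  0.29 -0.55  1.21  0.15  1.68  1.52]
4 x [ -0.0123,-0.0022,0.1824,0.0003,-0.0278,0.0009 ]
2 x [ 0.1300,-0.0000,0.0160,0.0000,0.0000,0.0000 ]
1 x [ 0.0600,0.0000,0.0240,0.0000,0.0000,0.0000 ]
```

Run:
```python
from h import *
cr=np.array([.6054,-.3851,.035]);yb=-27.3;u=np.r_[np.cos(np.radians(yb)),np.sin(np.radians(yb)),0];U=np.array([0,0,1.])
ax=u*np.cos(np.radians(50))-U*np.sin(np.radians(50));up=u*np.sin(np.radians(50))+U*np.cos(np.radians(50))
np.savez("cr.npz",cr=cr,ax=ax,up=up)
L=.1705
t=lambda back,h:cr-ax*(L+back)+up*h
go((t(.025,.14),180+yb,-40,5),(t(.02,.04),180+yb,-40,3))
```

```text
t 12.35 at [ 0.5009 -0.3291  0.4012] F [-0.1  0.8 -2.2] op 0.0148 j [ 0.92  0.29 -0.55  1.21  0.15  1.68  1.52]
5 x [ -0.0501,-0.0023,0.1217,0.0002,-0.0222,0.0007 ]
3 x [ 0.1333,-0.0000,0.0067,0.0000,0.0000,0.0000 ]
```

```bash
python3 -m crank '[[0,-0.05,-0.0023,0.122,0,-0.0222,0.0007],[0,-0.05,-0.0023,0.122,0,-0.0222,0.0007],[0,-0.05,-0.0023,0.122,0,-0.0222,0.0007],[0,-0.05,-0.0023,0.122,0,-0.0222,0.0007],[0,-0.05,-0.0023,0.122,0,-0.0222,0.0007],[0,0.133,0,0.007,0,0,0],[0,0.133,0,0.007,0,0,0],[0,0.133,0,0.007,0,0,0],[0,0,0,0,0,0,0],[0,0,0,0,0,0,0]]';python3 - <<'E'
from h import *
from cell import *
f=np.load("cr.npz");cr,ax,up=f["cr"],f["ax"],f["up"];L=.1705
T=camera_params("side");p,d=camera("side");np.savez("s4.npz",p=p,d=d,**T);cv2.imwrite("pics/s4.png",cv2.resize(p[110:230,250:410,::-1],(800,600)))
s=sense();print("tool x,y,z in cradle:",(s["ee_pos"]-cr)@ax+L,(s["ee_pos"]-cr)@np.cross(up,ax),(s["ee_pos"]-cr)@up)
t=lambda back,h:cr-ax*(L+back)+up*h
go((t(.015,.01),152.7,-40),(t(.01,.00),152.7,-40))
E
```

```text
time: 13.6
ee_pos: [0.525, -0.3431, 0.2072]
eef_rot: [0.222, 0.913, -0.077, 0.334]
contact_force: [0.8, -0.4, -2.2]
opening: 0.015
tool x,y,z in cradle: -0.019702051575930163 0.00046695013876936475 0.04159717709458201
t 13.65 at [ 0.5253 -0.3432  0.2074] F [-0.1  0.1 -1.9] op 0.015 j [ 1.12 -0.   -0.58  2.09 -0.14  0.36  1.74]
1 x [ 0.1264,-0.0024,0.0186,0.0011,0.0002,-0.0004 ]
1 x [ 0.0400,0.0000,0.0200,0.0000,0.0000,0.0000 ]
```

View pics/s4.png

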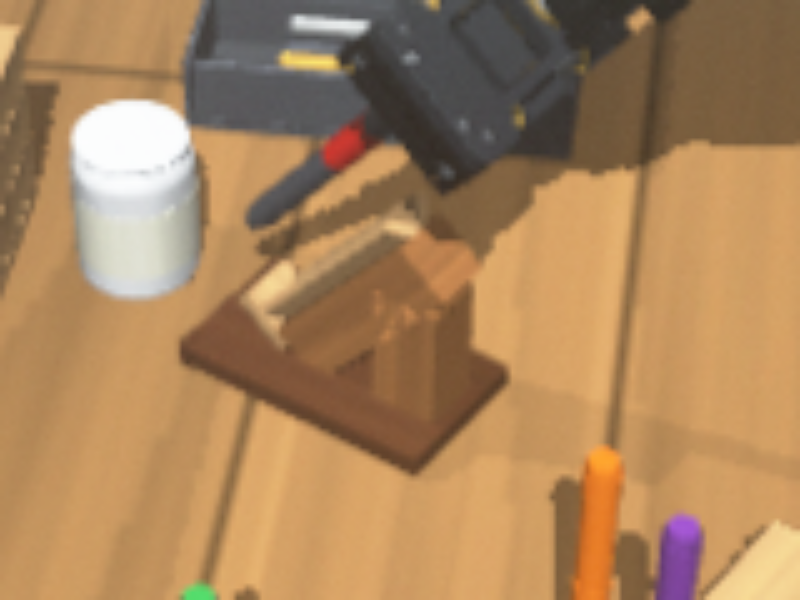

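The crop shows the punch parallel to the groove and about 40 mm above it, with its point at (265,215) and the groove running from (400,220) down to (255,300). Next I lower it and slide it in gently.

```bash
python3 -m crank '[[0,0.04,-0.001,0.007,0,0,0],[0,0.04,-0.001,0.007,0,0,0],[0,0.04,0,0.007,0,0,0],[0,0.03,0,0.007,0,0,0],[0,0.004,0,0,0,0,0],[0,0.004,0,0,0,0,0],[0,0.004,0,0,0,0,0],[0,0,0,0,0,0,0],[0,0,0,0,0,0,0],[0,0,0,0,0,0,0]]';cat >> h.py <<'E'
def incr(L=.1705):
    from cell import sense
    f=np.load("cr.npz");cr,ax,up=f["cr"],f["ax"],f["up"];s=sense();q=s["ee_pos"]-cr
    print("tip in cradle:",q@ax+L,q@np.cross(up,ax),q@up,"F ax/up",s["contact_force"]@ax,s["contact_force"]@up)
E
python3 -c "
from h import *
incr();go()"
```

```text
time: 14.9
ee_pos: [0.5009, -0.3313, 0.1753]
eef_rot: [0.222, 0.913, -0.077, 0.333]
contact_force: [1.5, -2.4, 1.1]
opening: 0.0148
tip in cradle: -0.012526610132999688 -0.00015103615464170245 0.0001205731358632639 F ax/up 0.7120995927902362 2.6249666480172356
t 14.9 at [ 0.5009 -0.3313  0.1753] F [ 1.5 -2.4  1.1] op 0.0148 j [ 1.13 -0.02 -0.58  2.19 -0.22  0.28  1.82]
```

```bash
python3 -m crank '[[0,0,0,0.006,0,0,0],[0,0,0,0.006,0,0,0],[0,0,0,0.006,0,0,0],[0,0,0,0.006,0,0,0],[0,0,0,0.006,0,0,0],[0,0,0,0.006,0,0,0],[0,0,0,0,0,0,0],[0,0,0,0,0,0,0],[0,0,0,0,0,0,0],[0,0,0,0,0,0,0]]'
python3 -c "
from h import *
incr();go()"
```

```text
time: 16.15
ee_pos: [0.5058, -0.3337, 0.1678]
eef_rot: [0.222, 0.913, -0.077, 0.333]
contact_force: [3.4, -5.8, 1.5]
opening: 0.0152
tip in cradle: -0.00330221137552017 -1.618260925159709e-05 -0.0004893939033858014 F ax/up 2.543143026652424 5.344762614553282
t 16.15 at [ 0.5058 -0.3337  0.1678] F [ 3.4 -5.8  1.5] op 0.0152 j [ 1.12  0.01 -0.58  2.18 -0.17  0.26  1.78]
```

```bash
python3 -m crank '[[0,0,0,0.004,0,0,0],[0,0,0,0.004,0,0,0],[0,0,0,0.004,0,0,0],[0,0,0,0,0,0,0],[0,0,0,0,0,0,0],[0.4,0,0,0,0,0,0],[0.4,0,0,0,0,0,0],[0.4,0,0,0,0,0,0],[0.4,0,0,0,0,0,0],[0.4,0,0,0,0,0,0]]'
python3 -c "
from h import *
incr();go()"
```

```text
time: 17.4
ee_pos: [0.5074, -0.3343, 0.1654]
eef_rot: [0.222, 0.913, -0.077, 0.333]
contact_force: [-0.3, 0.6, 0.4]
opening: 0.0345
tip in cradle: -0.00033180256703679856 0.00019812861955397637 -0.0007604623184983839 F ax/up -0.7066011374996393 -0.15046550608158232
t 17.4 at [ 0.5074 -0.3343  0.1654] F [-0.3  0.6  0.4] op 0.0345 j [ 1.12  0.01 -0.58  2.18 -0.15  0.26  1.77]
```

```bash
cat > plan.py <<'E'
from h import *
f=np.load("cr.npz");cr,ax,up=f["cr"],f["ax"],f["up"];R=rot(152.7,15);tz=R.apply([0,0,1])
g=lambda b:cr-ax*.150+tz*(.002-b)
E
python3 - <<'E'
from plan import *
go((cr-ax*.27+up*.005,152.7,-40,2),(g(.12),152.7,15,6),(g(.0),152.7,15,4))
E
```

```text
t 17.4 at [ 0.5074 -0.3343  0.1654] F [-0.3  0.6  0.4] op 0.0345 j [ 1.12  0.01 -0.58  2.18 -0.15  0.26  1.77]
2 x [ -0.0114,0.0007,-0.1983,0.0006,-0.0001,-0.0003 ]
6 x [ -0.0725,0.0000,0.0087,0.0000,0.0255,0.0000 ]
4 x [ -0.0000,-0.0000,0.1200,0.0000,0.0000,0.0000 ]
```

```bash
python3 -m crank '[[0.4,0,0,-0.1,0,0,0],[0.4,0,0,-0.15,0,0,0],[0.4,-0.023,0,-0.147,0,0,0],[0.4,-0.0725,0,0.0087,0,0.0255,0],[0.4,-0.0725,0,0.0087,0,0.0255,0],[0.4,-0.0725,0,0.0087,0,0.0255,0],[0.4,-0.0725,0,0.0087,0,0.0255,0],[0.4,-0.0725,0,0.0087,0,0.0255,0],[0.4,-0.0725,0,0.0087,0,0.0255,0],[0.4,0,0,0,0,0,0]]'
python3 - <<'E'
from plan import *
from cell import *
for c in("side","wrist"):
    T=camera_params(c);p,d=camera(c);n=c[0]+"5";np.savez(n+".npz",p=p,d=d,**T);cv2.imwrite(f"pics/{n}.png",cv2.resize(p[100:220,260:420,::-1],(800,600)) if c=="side" else p[:,:,::-1])
    p,d,w,h=load(n);H=h[...,0];q=(h[...,1]>140)&(h[...,2]>60)&((H<=6)|(H>174))&(abs(w[...,0]-.52)<.1)&(abs(w[...,1]+.345)<.1)&(w[...,2]>.08)&(w[...,2]<.21)
    e=w[q]-cr;print(c,q.sum());a=e@ax
    for lo,hi in((-.122,-.083),(-.192,-.165)):
        k=e[(a>lo)&(a<hi)]
        if len(k):print(lo,len(k),(k@ax).min().round(4),(k@ax).max().round(4),"y",np.median(k@np.cross(up,ax)).round(4),"z",np.median(k@up).round(4))
go((g(.12),152.7,15),(g(.0),152.7,15,4))
E
```

```text
time: 18.65
ee_pos: [0.5483, -0.3553, 0.2559]
eef_rot: [0.232, 0.963, 0.038, -0.132]
contact_force: [-0.3, 0.4, -0.5]
opening: 0.0348
side 70
-0.122 29 -0.1195 -0.0858 y 0.0071 z 0.0043
-0.192 39 -0.1917 -0.1657 y 0.0063 z -0.0009
wrist 957
-0.122 467 -0.121 -0.0832 y -0.0002 z 0.0084
-0.192 489 -0.1919 -0.1718 y 0.0008 z 0.0054
t 18.75 at [ 0.5473 -0.3549  0.2627] F [0.4 0.1 0.6] op 0.035 j [ 0.89  0.68 -0.71  1.04  0.37  1.81  1.39]
1 x [ 0.0028,-0.0008,-0.0043,0.0012,-0.0004,0.0008 ]
4 x [ -0.0000,-0.0000,0.1200,0.0000,0.0000,0.0000 ]
```

View pics/s5.png

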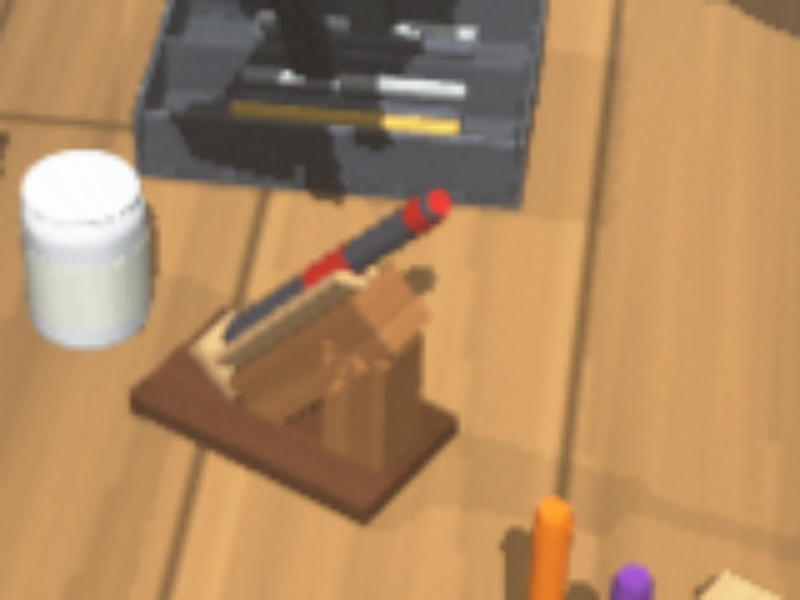

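The crop shows the punch seated in the groove. Its band runs 0.083 to 0.121 m from the stop and its top end is at 0.19 m, so the point is at the stop.

Now I regrip it.

```bash
python3 -m crank '[[0.4,0.001,-0.001,0.116,0,0,0],[0.4,0.001,0,0.12,0,0,0],[0.4,0,0,0.12,0,0,0],[0.4,0,0,0.12,0,0,0],[0.4,0,0,0,0,0,0],[0,0,0,0,0,0,0],[0,0,0,0,0,0,0],[0,0,0,0,0,0,0],[0,0,0,0,0,0,0],[0,0,0,0,0,0,0]]' 60
python3 -c "
from plan import *
go((g(0),152.7,15),(g(0)+up*.1-ax*.02,152.7,15))"
```

```text
time: 20.0
ee_pos: [0.5195, -0.3405, 0.1504]
eef_rot: [0.233, 0.964, 0.034, -0.126]
contact_force: [-0.4, 0.7, 6.5]
opening: 0.0146
t 20.0 at [ 0.5195 -0.3405  0.1504] F [-0.4  0.7  6.5] op 0.0146 j [ 0.96  0.68 -0.71  1.3   0.37  1.57  1.36]
1 x [ -0.0018,-0.0011,0.0094,0.0011,-0.0001,0.0006 ]
2 x [ -0.0819,-0.0000,-0.1868,0.0000,0.0000,0.0000 ]
```

```bash
cat >> plan.py <<'E'
so=np.array([.5742,.2575]);ys=31.8;us=np.r_[np.cos(np.radians(ys)),np.sin(np.radians(ys)),0];U=np.array([0,0,1.])
tr=np.r_[so+.06*us[:2],.062];c15,s15=np.cos(np.radians(15)),np.sin(np.radians(15))
axT=us*c15-U*s15;upT=us*s15+U*c15;tT=rot(180+ys,-20).apply([0,0,1])
k=lambda back,h:tr-axT*(.150+back)+upT*h+tT*.002
E
python3 - <<'E'
from plan import *
G=g(0)
go((G+up*.1-ax*.02,152.7,15,3),((.47,-.16,.40),175,0,5),((.42,.12,.38),211.8,-20,6),(k(.09,.10),211.8,-20,3))
print(k(.09,.1),k(.09,.03),k(0,0))
E
```

```text
t 20.0 at [ 0.5195 -0.3405  0.1504] F [-0.4  0.7  6.5] op 0.0146 j [ 0.96  0.68 -0.71  1.3   0.37  1.57  1.36]
3 x [ -0.0552,0.0000,-0.1214,0.0004,-0.0000,0.0002 ]
5 x [ 0.1544,0.1357,-0.1145,0.0016,-0.0082,-0.0123 ]
6 x [ 0.0017,0.1923,0.0169,-0.0030,-0.0089,-0.0169 ]
3 x [ 0.0005,0.0475,0.2285,0.0000,0.0000,0.0000 ]
[0.45074777 0.18095638 0.21882977] [0.43534998 0.17140934 0.15121496] [0.50263493 0.21312777 0.09894347]
```

```bash
python3 -m crank '[[0,-0.03,0,-0.06,0,0,0],[0,-0.055,0,-0.12,0,0,0],[0,-0.055,0,-0.12,0,0,0],[0,0,0,0,0,0,0],[0,0.154,0.136,-0.115,0.0016,-0.0082,-0.0123],[0,0.154,0.136,-0.115,0.0016,-0.0082,-0.0123],[0,0.154,0.136,-0.115,0.0016,-0.0082,-0.0123],[0,0.154,0.136,-0.115,0.0016,-0.0082,-0.0123],[0,0.154,0.136,-0.115,0.0016,-0.0082,-0.0123],[0,0,0,0,0,0,0]]'
python3 - <<'E'
from plan import *
go(((.42,.12,.38),211.8,-20,6),(k(.09,.10),211.8,-20,3))
E
```

```text
time: 21.25
ee_pos: [0.4592, -0.1526, 0.3897]
eef_rot: [0.041, 0.999, -0.0, 0.002]
contact_force: [-0.1, -1.1, -3.0]
opening: 0.0146
t 21.25 at [ 0.4592 -0.1526  0.3897] F [-0.1 -1.1 -3. ] op 0.0146 j [ 1.18  0.03 -0.96  1.51  0.03  1.6   1.71]
6 x [ -0.0061,0.1862,0.0108,-0.0030,-0.0088,-0.0167 ]
3 x [ 0.0005,0.0475,0.2285,0.0000,0.0000,0.0000 ]
```

```bash
python3 -m crank '[[0,-0.006,0.186,0.011,-0.003,-0.0088,-0.0167],[0,-0.006,0.186,0.011,-0.003,-0.0088,-0.0167],[0,-0.006,0.186,0.011,-0.003,-0.0088,-0.0167],[0,-0.006,0.186,0.011,-0.003,-0.0088,-0.0167],[0,-0.006,0.186,0.011,-0.003,-0.0088,-0.0167],[0,-0.006,0.186,0.011,-0.003,-0.0088,-0.0167],[0,0,0,0,0,0,0],[0,0,0,0,0,0,0],[0,0,0,0,0,0,0],[0,0,0,0,0,0,0]]'
python3 - <<'E'
from plan import *
from cell import *
for c in("wrist","side"):
    T=camera_params(c);p,d=camera(c);n=c[0]+"6";np.savez(n+".npz",p=p,d=d,**T);cv2.imwrite(f"pics/{n}.png",p[:,:,::-1])
    p,d,w,h=load(n)
    gm=(h[...,0]>55)&(h[...,0]<90)&(h[...,1]>80)&(abs(w[...,2]-.012)<.006)
    print(c,"plate",gm.sum(),rect(w[gm][:,:2]))
    q=w.reshape(-1,3);q=q[~np.isnan(q[:,0])];s=q-np.r_[so,0];X,Y=s@us,s@np.r_[-us[1],us[0],0]
    m=(h[...,1].reshape(-1)[~np.isnan(w.reshape(-1,3)[:,0])]<60)&(X>-60e-3)&(X<.075)&(abs(Y)<.03)&(q[:,2]>.03)&(q[:,2]<.11)
    for lo,hi in((-.05,-.02),(-.02,.01),(.01,.04),(.04,.065)):
        a=m&(X>lo)&(X<hi);print(lo,a.sum(),"y",np.percentile(Y[a],[3,50,97]).round(4) if a.any() else "")
    a=m;print("x range",np.percentile(X[a],[1,99]).round(4) if a.any() else "")
go(((.42,.12,.38),211.8,-20),(k(.09,.10),211.8,-20))
E
```

```text
time: 22.5
ee_pos: [0.4225, 0.115, 0.3795]
eef_rot: [-0.266, 0.948, 0.052, 0.166]
contact_force: [-0.5, 0.1, -3.0]
opening: 0.0144
wrist plate 9804 (array([582.5, 261.3]), array([239.6, 196.9]), 31.9)
-0.05 580 y [-0.017  -0.0016  0.0134]
-0.02 315 y [-0.0167 -0.0005  0.014 ]
0.01 199 y [-0.0086  0.0036  0.0147]
0.04 106 y [-0.0035  0.0036  0.0151]
x range [-0.0566  0.0591]
side plate 9748 (array([634.7, 295.4]), array([357.9, 200.4]), 31.6)
-0.05 367 y [-0.0145  0.0038  0.015 ]
-0.02 231 y [-0.0147  0.0068  0.0154]
0.01 474 y [-0.015   0.0063  0.0153]
0.04 369 y [-0.0148  0.005   0.0162]
x range [-0.0533  0.07  ]
t 22.6 at [0.4224 0.1153 0.3796] F [-0.5  0.2 -3. ] op 0.0146 j [ 0.88 -0.5  -0.77  1.87 -0.57  1.38  2.29]
1 x [ -0.0019,0.0212,-0.0008,0.0012,0.0001,-0.0014 ]
4 x [ 0.0004,0.0356,0.1714,0.0000,0.0000,0.0000 ]
```

View pics/w6.png

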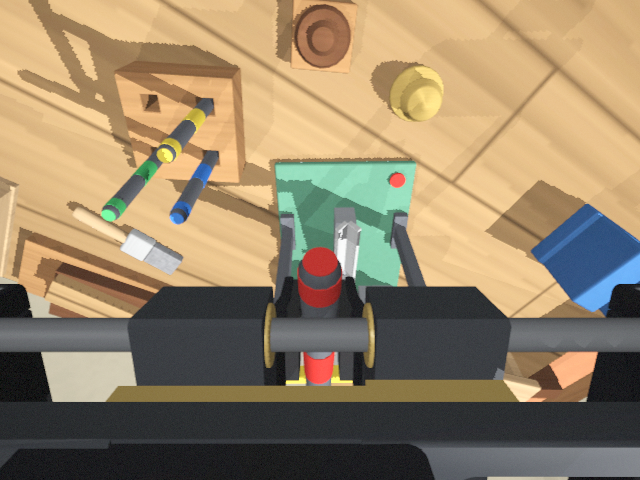

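View pics/s6.png

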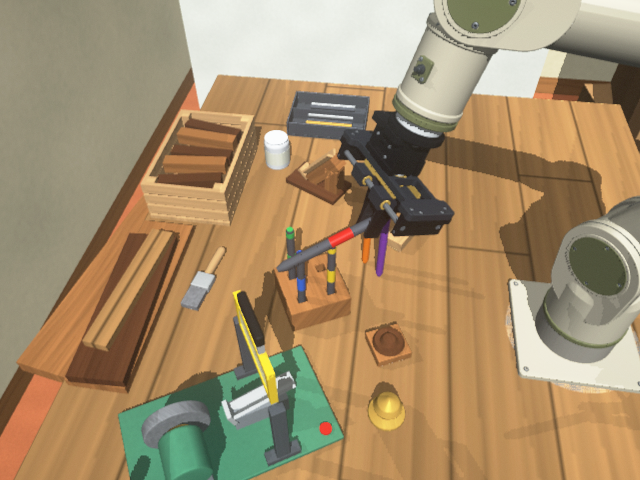

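The wrist view shows the groove at (345,240), under the raised guard. The side view shows the punch held at about 15°, with its point at (285,267) and the guard still up.

Joint 2 is near its limit, so I go lower and forward next.

```bash
cat >> plan.py <<'E'
so=np.array([.5746,.2580]);tr=np.r_[so+.06*us[:2],.062]
P=lambda x,z:np.r_[so+x*us[:2],z]-axT*.150+tT*.002
def intr():
    from cell import sense
    s=sense();q=s["ee_pos"]-P(.06,.062);F=s["contact_force"];print("tip in trough",(q@axT).round(4),(q@np.cross(upT,axT)).round(4),(q@upT).round(4),"F ax/y/up",(F@axT).round(1),(F@np.cross(upT,axT)).round(1),(F@upT).round(1))
E
python3 - <<'E'
from plan import *
intr();go((P(-.04,.22),211.8,-20,3),(P(-.04,.13),211.8,-20,2))
E
```

```text
tip in trough -0.1889 -0.0411 0.24 F ax/y/up 0.4 0.4 -3.0
t 22.6 at [0.4224 0.1153 0.3796] F [-0.5  0.2 -3. ] op 0.0146 j [ 0.88 -0.5  -0.77  1.87 -0.57  1.38  2.29]
3 x [ 0.0309,0.0538,0.1632,0.0004,0.0000,-0.0005 ]
2 x [ 0.0616,0.0000,0.1691,0.0000,0.0000,0.0000 ]
```

```bash
python3 -m crank '[[0,0.015,0.027,0.082,0,0,0],[0,0.015,0.027,0.082,0,0,0],[0,0.015,0.027,0.082,0,0,0],[0,0.015,0.027,0.082,0,0,0],[0,0.015,0.027,0.082,0,0,0],[0,0.015,0.027,0.082,0,0,0],[0,0,0,0,0,0,0],[0,0,0,0,0,0,0],[0,0,0,0,0,0,0],[0,0,0,0,0,0,0]]'
python3 - <<'E'
from plan import *
intr();go((P(-.04,.13),211.8,-20,4),(P(.0,.112),211.8,-20,2))
E
```

```text
time: 23.85
ee_pos: [0.4186, 0.1623, 0.2573]
eef_rot: [-0.267, 0.948, 0.052, 0.166]
contact_force: [-0.3, 0.0, -3.1]
opening: 0.0145
tip in trough -0.1365 0.0009 0.1274 F ax/y/up 0.6 0.2 -3.0
t 23.85 at [0.4186 0.1623 0.2573] F [-0.3  0.  -3.1] op 0.0145 j [ 0.8  -0.48 -0.91  2.08 -0.6   1.1   2.22]
4 x [ 0.0320,-0.0014,0.0845,0.0003,0.0001,-0.0003 ]
2 x [ -0.0629,0.0000,0.0612,0.0000,0.0000,0.0000 ]
```

```bash
python3 -m crank '[[0,0.032,-0.001,0.085,0,0,0],[0,0.032,-0.001,0.085,0,0,0],[0,0.032,-0.001,0.085,0,0,0],[0,0.032,-0.001,0.085,0,0,0],[0,-0.05,0,0.049,0,0,0],[0,-0.05,0,0.049,0,0,0],[0,0,0,0,0,0,0],[0,0,0,0,0,0,0],[0,0,0,0,0,0,0],[0,0,0,0,0,0,0]]'
python3 - <<'E'
from plan import *
from cell import *
s=sense();T=camera_params("side");p,d=camera("side");np.savez("s7.npz",p=p,d=d,**T);cv2.imwrite("pics/s7.png",cv2.resize(p[220:460,180:500,::-1],(800,600)))
p,d,w,h=load("s7");e=w.reshape(-1,3)-s["ee_pos"];yv=np.cross(upT,axT);a,b,c=e@axT,e@yv,e@upT
m=(a>-.04)&(a<.16)&(abs(b)<.02)&(c>-.03)&(c<.03)
for lo in np.arange(.02,.16,.02):
    k=m&(a>lo)&(a<lo+.02);print(lo.round(2),k.sum(),np.median(b[k]).round(4),np.median(c[k]).round(4))
intr();go((tr*0+P(.06,.062)-axT*.03+upT*.02,211.8,-20,3))
E
```

```text
time: 25.1
ee_pos: [0.4445, 0.1785, 0.1516]
eef_rot: [-0.267, 0.948, 0.052, 0.166]
contact_force: [0.6, 0.4, -3.1]
opening: 0.0145
0.02 115 0.0034 0.0058
0.04 122 0.0035 0.0055
0.06 117 0.0029 0.0056
0.08 114 0.003 0.0057
0.1 113 0.0027 0.0054
0.12 73 0.0037 0.0046
0.14 1 0.0124 -0.0294
0.16 0 nan nan
tip in trough -0.0795 0.001 0.0332 F ax/y/up 1.1 -0.3 -3.0
t 25.15 at [0.4445 0.1786 0.1516] F [ 0.4 -0.1 -3.2] op 0.0145 j [ 0.96 -0.27 -1.23  2.17 -0.51  0.78  2.13]
3 x [ -0.0440,-0.0014,0.0523,0.0004,0.0000,-0.0004 ]
  return _methods._mean(a, axis=axis, dtype=dtype,
  ret = ret.dtype.type(ret / rcount)
```

View pics/s7.png

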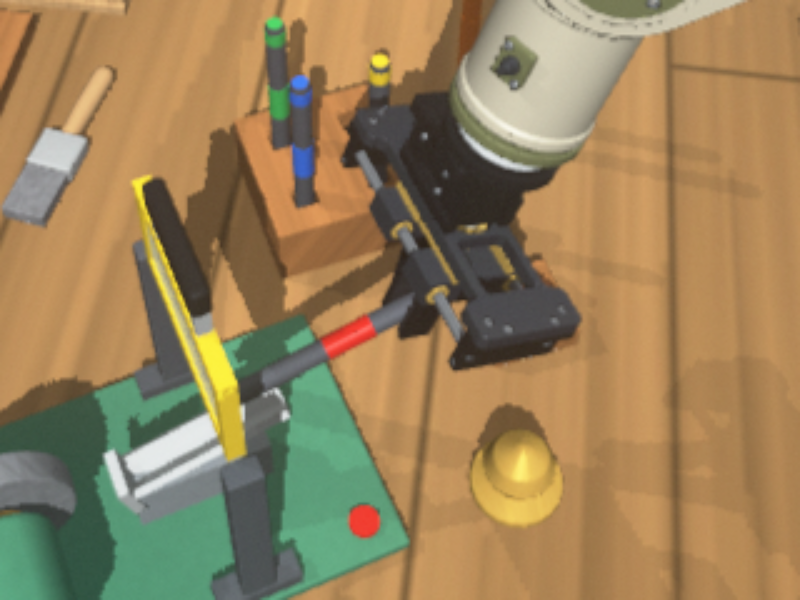

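The crop shows the punch's point just entering under the yellow guard frame at (250,385), in line with the groove. The gripper is clear of the rack and the finial.

```bash
python3 -m crank '[[0,-0.022,-0.001,0.026,0,0,0],[0,-0.022,-0.001,0.026,0,0,0],[0,-0.022,-0.001,0.026,0,0,0],[0,-0.022,-0.001,0.026,0,0,0],[0,-0.022,0,0.026,0,0,0],[0,-0.022,0,0.026,0,0,0],[0,0,0,0,0,0,0],[0,0,0,0,0,0,0],[0,0,0,0,0,0,0],[0,0,0,0,0,0,0]]'
python3 - <<'E'
from plan import *
Q=P(.06,.062)
intr();go((Q-axT*.02+upT*.002,211.8,-20,4),(Q-axT*.003,211.8,-20,5))
E
```

```text
time: 26.4
ee_pos: [0.4829, 0.2008, 0.1263]
eef_rot: [-0.267, 0.948, 0.052, 0.166]
contact_force: [-0.1, -1.3, -2.2]
opening: 0.0146
tip in trough -0.0301 -0.0003 0.0202 F ax/y/up -0.2 -1.1 -2.4
t 26.4 at [0.4829 0.2008 0.1263] F [-0.1 -1.3 -2.2] op 0.0146 j [ 0.91  0.16 -1.39  2.1   0.18  0.67  1.54]
4 x [ 0.0022,0.0002,0.0208,0.0003,0.0000,-0.0003 ]
5 x [ -0.0102,0.0000,0.0091,0.0000,0.0000,0.0000 ]
```

```bash
python3 -m crank '[[0,0.002,0,0.018,0,0,0],[0,0.002,0,0.018,0,0,0],[0,0.002,0,0.018,0,0,0],[0,0.002,0,0.018,0,0,0],[0,0,0,0,0,0,0],[0,0,0,0.004,0,0,0],[0,0,0,0.004,0,0,0],[0,0,0,0,0,0,0],[0,0,0,0,0,0,0],[0,0,0,0,0,0,0]]'
python3 - <<'E'
from plan import *
Q=P(.06,.062)
intr();go((Q-axT*.01+upT*0,211.8,-20,3),(Q-axT*.003,211.8,-20,3))
E
```

```text
time: 27.65
ee_pos: [0.487, 0.204, 0.1067]
eef_rot: [-0.267, 0.948, 0.052, 0.166]
contact_force: [-1.0, -0.7, -2.5]
opening: 0.0145
tip in trough -0.0201 0.0003 0.0027 F ax/y/up -0.5 -0.0 -2.8
t 27.65 at [0.487  0.204  0.1067] F [-1.  -0.7 -2.5] op 0.0145 j [ 0.78  0.21 -1.29  2.11  0.28  0.64  1.45]
3 x [ -0.0090,-0.0004,0.0106,0.0004,0.0000,-0.0004 ]
3 x [ -0.0076,0.0000,0.0054,0.0000,0.0000,0.0000 ]
```

```bash
python3 -m crank '[[0,-0.009,0,0.0106,0,0,0],[0,-0.009,0,0.0106,0,0,0],[0,-0.009,0,0.0106,0,0,0],[0,0,0,0,0,0,0],[0,0,0,0,0,0,0],[0,0,0,0,0,0,0],[0,0,0,0,0,0,0],[0,0,0,0,0,0,0],[0,0,0,0,0,0,0],[0,0,0,0,0,0,0]]'
python3 - <<'E'
from plan import *
Q=P(.06,.062)
intr();go((Q-axT*.0-upT*.0,211.8,-20,4))
E
```

```text
time: 28.9
ee_pos: [0.4957, 0.2089, 0.1021]
eef_rot: [-0.267, 0.948, 0.052, 0.167]
contact_force: [4.7, -1.7, -1.3]
opening: 0.0147
tip in trough -0.0092 -0.0001 0.0008 F ax/y/up 3.3 -3.9 -0.4
t 28.9 at [0.4957 0.2089 0.1021] F [ 4.7 -1.7 -1.3] op 0.0147 j [ 0.72  0.25 -1.24  2.09  0.34  0.64  1.4 ]
4 x [ -0.0071,0.0001,0.0060,0.0003,0.0001,-0.0003 ]
```

```bash
python3 -m crank '[[0,-0.006,-0.002,0.004,0,0,0],[0,-0.006,0,0.004,0,0,0],[0,-0.006,0,0.004,0,0,0],[0,-0.006,0,0.004,0,0,0],[0,0,0,0,0,0,0],[0,0,0,0,0,0,0],[0,0,0,0,0,0,0],[0,0,0,0,0,0,0],[0,0,0,0,0,0,0],[0,0,0,0,0,0,0]]'
python3 - <<'E'
from plan import *
Q=P(.06,.062)
intr();go((Q-axT*.0-upT*.0,211.8,-20,2))
E
```

```text
time: 30.15
ee_pos: [0.5012, 0.2119, 0.1]
eef_rot: [-0.267, 0.948, 0.052, 0.166]
contact_force: [-0.2, -5.5, 4.6]
opening: 0.0146
tip in trough -0.0027 -0.0005 0.0003 F ax/y/up -4.1 -4.6 3.7
t 30.15 at [0.5012 0.2119 0.1   ] F [-0.2 -5.5  4.6] op 0.0146 j [ 0.68  0.27 -1.22  2.08  0.37  0.64  1.38]
2 x [ -0.0039,0.0010,0.0036,0.0006,0.0001,-0.0006 ]
```

```bash
python3 -m crank '[[0,-0.004,-0.001,0.002,0,0,0],[0,-0.004,-0.001,0.002,0,0,0],[0,0,0,0,0,0,0],[0,0,0,0,0,0,0],[0,0,0,0,0,0,0],[0,0,0,0,0,0,0],[0,0,0,0,0,0,0],[0,0,0,0,0,0,0],[0,0,0,0,0,0,0],[0,0,0,0,0,0,0]]'
cat >> plan.py <<'E'
def band(c,n,pic=None):
    from cell import camera,camera_params
    T=camera_params(c);p,d=camera(c);np.savez(n+".npz",p=p,d=d,**T)
    if pic:cv2.imwrite(f"pics/{n}.png",cv2.resize(p[pic[1]:pic[1]+240,pic[0]:pic[0]+320,::-1],(800,600)))
    p,d,w,h=load(n);H=h[...,0];e=w-tr;a,b,z=e@axT,e@np.cross(upT,axT),e@upT
    q=(h[...,1]>140)&(h[...,2]>50)&((H<=6)|(H>174))&(abs(b)<.03)&(abs(z)<.03)
    for lo,hi in((-.14,-.07),(-.21,-.15)):
        k=q&(a>lo)&(a<hi)
        if k.sum():print(c,k.sum(),"x",np.percentile(a[k],[1,99]).round(4),"y",np.median(b[k]).round(4),"z",np.median(z[k]).round(4))
E
python3 - <<'E'
from plan import *
intr();band("side","s8");band("top","t8");go()
E
```

```text
time: 31.4
ee_pos: [0.5015, 0.212, 0.0993]
eef_rot: [-0.267, 0.948, 0.051, 0.164]
contact_force: [-26.5, -18.4, 37.0]
opening: 0.0145
tip in trough -0.0022 -0.0006 -0.0002 F ax/y/up -40.7 -1.7 27.4
side 156 x [-0.1186 -0.0887] y 0.0028 z 0.0059
top 78 x [-0.1208 -0.085 ] y -0.0023 z 0.0058
t 31.5 at [0.5015 0.212  0.0993] F [-27.  -17.5  36.3] op 0.0143 j [ 0.67  0.27 -1.21  2.08  0.38  0.65  1.37]
```

It is at the stop (band 0.085 to 0.120). The push is 40 N, so I ease back before letting go.

```bash
python3 -m crank '[[0,0.003,0.001,-0.002,0,0,0],[0,0.003,0.001,-0.002,0,0,0],[0,0,0,0,0,0,0],[0,0,0,0,0,0,0],[0.1,0,0,0,0,0,0],[0.2,0,0,0,0,0,0],[0.3,0,0,0,0,0,0],[0.4,0,0,0,0,0,0],[0.4,0,0,0,0,0,0],[0.4,0,0,0,0,0,0]]' 20
python3 - <<'E'
from plan import *
intr();band("side","s9",(120,240));go((P(.06,.062)-tT*.14,211.8,-20))
E
```

```text
time: 32.75
ee_pos: [0.5011, 0.2125, 0.0999]
eef_rot: [-0.267, 0.948, 0.052, 0.166]
contact_force: [-0.0, 0.2, -0.4]
opening: 0.0343
tip in trough -0.0024 0.0 0.0004 F ax/y/up 0.2 0.1 -0.3
side 160 x [-0.1186 -0.0888] y 0.003 z 0.0061
t 32.8 at [0.5012 0.2124 0.0999] F [-0.3 -0.6  0.2] op 0.0345 j [ 0.68  0.27 -1.21  2.08  0.37  0.64  1.38]
3 x [ -0.0024,0.0011,-0.1844,0.0004,0.0000,-0.0004 ]
```

```bash
python3 -m crank '[[0.4,0,0,-0.06,0,0,0],[0.4,0,0,-0.12,0,0,0],[0.4,0,0,-0.18,0,0,0],[0.4,0,0,-0.2,0,0,0],[0.5,0,0,0,0,0,0],[0.5,0,0,0,0,0,0],[0.5,0,0,0,0,0,0],[0.5,0,0,0,0,0,0],[0.5,0,0,0,0,0,0],[0.5,0,0,0,0,0,0]]'
python3 - <<'E'
from plan import *
intr();band("side","s10");band("top","t10")
go(((.50,.21,.43),160,0,7),((.5744,.2577,.41),122,0,5),((.5744,.2577,.309),122,0,2))
E
```

```text
time: 34.05
ee_pos: [0.4676, 0.1812, 0.1943]
eef_rot: [-0.261, 0.952, 0.044, 0.152]
contact_force: [-0.3, 0.1, 0.2]
opening: 0.0436
tip in trough -0.0703 -0.0089 0.0798 F ax/y/up -0.2 0.2 0.1
side 160 x [-0.1187 -0.0892] y 0.0026 z 0.0059
side 64 x [-0.183  -0.1714] y 0.0028 z 0.0062
top 76 x [-0.1216 -0.0874] y -0.0022 z 0.0066
t 34.15 at [0.4677 0.1811 0.1944] F [ 0.  -0.2  0.2] op 0.0437 j [ 1.   -0.23 -1.27  2.04 -0.39  0.89  2.02]
7 x [ -0.0456,0.0204,-0.1286,0.0033,0.0067,0.0199 ]
5 x [ -0.0271,0.0667,0.0160,0.0000,0.0000,0.0211 ]
2 x [ 0.0000,0.0000,0.2020,0.0000,0.0000,0.0000 ]
```

```bash
python3 -m crank '[[0.5,-0.032,0.014,-0.09,0.0023,0.0047,0.0139],[0.5,-0.032,0.014,-0.09,0.0023,0.0047,0.0139],[0.5,-0.032,0.014,-0.09,0.0023,0.0047,0.0139],[0.5,-0.032,0.014,-0.09,0.0023,0.0047,0.0139],[0.5,-0.032,0.014,-0.09,0.0023,0.0047,0.0139],[0.5,-0.032,0.014,-0.09,0.0023,0.0047,0.0139],[0.5,-0.032,0.014,-0.09,0.0023,0.0047,0.0139],[0.5,-0.032,0.014,-0.09,0.0023,0.0047,0.0139],[0.5,-0.032,0.014,-0.09,0.0023,0.0047,0.0139],[0.5,-0.032,0.014,-0.09,0.0023,0.0047,0.0139]]'
python3 - <<'E'
from plan import *
go(((.5744,.2577,.41),122,0,8))
E
```

```text
time: 35.4
ee_pos: [0.4668, 0.1941, 0.4332]
eef_rot: [0.174, 0.985, 0.008, 0.014]
contact_force: [0.9, 0.9, 0.1]
opening: 0.0432
t 35.4 at [0.4668 0.1941 0.4332] F [0.9 0.9 0.1] op 0.0432 j [ 1.58 -0.5  -1.47  1.38 -0.52  1.76  1.23]
8 x [ -0.0245,0.0585,0.0127,0.0006,0.0004,0.0132 ]
```

```bash
python3 -m crank '[[0.5,-0.025,0.059,0.013,0.0006,0.0004,0.0132],[0.5,-0.025,0.059,0.013,0.0006,0.0004,0.0132],[0.5,-0.025,0.059,0.013,0.0006,0.0004,0.0132],[0.5,-0.025,0.059,0.013,0.0006,0.0004,0.0132],[0.5,-0.025,0.059,0.013,0.0006,0.0004,0.0132],[0.5,-0.025,0.059,0.013,0.0006,0.0004,0.0132],[0.5,-0.025,0.059,0.013,0.0006,0.0004,0.0132],[0.5,-0.025,0.059,0.013,0.0006,0.0004,0.0132],[0.5,0,0,0,0,0,0],[0.5,0,0,0,0,0,0]]'
python3 - <<'E'
from plan import *
go(((.5744,.2577,.41),122,0),((.5744,.2577,.309),122,0,4))
E
```

```text
time: 36.65
ee_pos: [0.4799, 0.215, 0.4184]
eef_rot: [0.482, 0.875, 0.039, 0.028]
contact_force: [1.0, 0.5, 0.2]
opening: 0.0439
t 36.65 at [0.4799 0.215  0.4184] F [1.  0.5 0.2] op 0.0439 j [ 1.54 -0.5  -1.47  1.42 -0.54  1.67  0.54]
2 x [ -0.0282,0.2038,0.0317,0.0075,0.0009,0.0004 ]
4 x [ 0.0000,0.0000,0.1010,0.0000,0.0000,0.0000 ]
```

Run:
```python
from plan import *
go(((.52,-.02,.40),118,0,8))
```

```text
t 36.65 at [0.4799 0.215  0.4184] F [1.  0.5 0.2] op 0.0439 j [ 1.54 -0.5  -1.47  1.42 -0.54  1.67  0.54]
8 x [ -0.1115,-0.0426,0.0076,0.0019,0.0002,0.0015 ]
```

```bash
python3 -m crank '[[0.5,-0.11,-0.043,0.008,0.0019,0.0002,0.0015],[0.5,-0.11,-0.043,0.008,0.0019,0.0002,0.0015],[0.5,-0.11,-0.043,0.008,0.0019,0.0002,0.0015],[0.5,-0.11,-0.043,0.008,0.0019,0.0002,0.0015],[0.5,-0.11,-0.043,0.008,0.0019,0.0002,0.0015],[0.5,-0.11,-0.043,0.008,0.0019,0.0002,0.0015],[0.5,-0.11,-0.043,0.008,0.0019,0.0002,0.0015],[0.5,-0.11,-0.043,0.008,0.0019,0.0002,0.0015],[0.5,0,0,0,0,0,0],[0.5,0,0,0,0,0,0]]'
python3 - <<'E'
from plan import *
go(((.58,.05,.40),122,0))
E
```

```text
time: 37.9
ee_pos: [0.4982, -0.0181, 0.4005]
eef_rot: [0.516, 0.857, 0.006, 0.006]
contact_force: [-0.1, 0.3, -0.5]
opening: 0.0431
t 37.9 at [ 0.4982 -0.0181  0.4005] F [-0.1  0.3 -0.5] op 0.0431 j [ 1.98 -0.5  -1.47  1.46 -0.51  1.7   0.93]
2 x [ 0.0401,0.2091,0.0033,0.0013,0.0005,-0.0057 ]
```

```bash
python3 -m crank '[[0.5,0.03,0.14,0.01,0.001,0.0002,-0.002],[0.5,0.03,0.14,0.01,0.001,0.0002,-0.002],[0.5,0.03,0.14,0.01,0,0,-0.002],[0.5,0.03,0.14,0.01,0,0,-0.002],[0.5,0.03,0.14,0.01,0,0,-0.002],[0.5,0,0,0,0,0,0],[0.5,0,0,0,0,0,0],[0.5,0,0,0,0,0,0],[0.5,0,0,0,0,0,0],[0.5,0,0,0,0,0,0]]'
python3 - <<'E'
from plan import *
go(((.68,.10,.40),122,0),((.5744,.2577,.41),122,0))
E
```

```text
time: 39.15
ee_pos: [0.5211, 0.0886, 0.4038]
eef_rot: [0.489, 0.871, 0.03, 0.045]
contact_force: [1.2, 0.9, -0.4]
opening: 0.0435
t 39.15 at [0.5211 0.0886 0.4038] F [ 1.2  0.9 -0.4] op 0.0435 j [ 1.76 -0.5  -1.47  1.46 -0.53  1.62  0.77]
3 x [ -0.0977,0.1877,0.0203,0.0051,0.0026,-0.0005 ]
4 x [ 0.1897,-0.0060,-0.0100,0.0000,0.0000,0.0000 ]
```

```bash
cat > fk.py <<'E'
import numpy as np
from scipy.optimize import least_squares
from scipy.spatial.transform import Rotation as Ro
import itertools
D=[([1.169,.3329,-.0647,1.4609,.0216,1.3499,-.0885],[.2310,-.5803,.2393]),([.64,.1,-.55,1.5,.05,1.56,.25],[.5083,-.1116,.3624]),([.06,.41,-.79,1.2,.29,1.64,-.12],[.5764,.2534,.36]),([.68,.15,-.74,1.66,.1,1.38,1.04],[.5184,-.045,.2713]),([.92,.29,-.55,1.21,.15,1.68,1.52],[.5009,-.3291,.4012]),([1.12,0,-.58,2.09,-.14,.36,1.74],[.5253,-.3432,.2074]),([.96,.68,-.71,1.3,.37,1.57,1.36],[.5195,-.3405,.1504]),([1.18,.03,-.96,1.51,.03,1.6,1.71],[.4592,-.1526,.3897]),([.88,-.5,-.77,1.87,-.57,1.38,2.29],[.4224,.1153,.3796]),([.68,.27,-1.21,2.08,.37,.64,1.38],[.5012,.2124,.0999]),([1.58,-.5,-1.47,1.38,-.52,1.76,1.23],[.4668,.1941,.4332]),([1.98,-.5,-1.47,1.46,-.51,1.7,.93],[.4982,-.0181,.4005]),([1.0,-.23,-1.27,2.04,-.39,.89,2.02],[.4677,.1811,.1944])]
def fk(q,x,s):
    T=np.eye(4)
    def m(ax,a,t):
        nonlocal T
        M=np.eye(4);M[:3,:3]=Ro.from_euler(ax,a).as_matrix();M[:3,3]=t;T=T@M
    h,L1,a1,L2,a2,L3,a3=x
    m('z',s[0]*q[0],[0,0,0]);m('y',q[1],[0,0,h]);m('z',s[1]*q[2],[0,0,0]);m('y',q[3],[a1,0,L1]);m('z',s[2]*q[4],[0,0,0]);m('y',q[5],[a2,0,L2]);m('z',s[3]*q[6],[a3,0,L3])
    return T
X0=[.35,.4,0,.4,0,.25,0]
def fit():
    best=None
    for s in itertools.product([-1,1],repeat=3):
        s=(*s,1);r=least_squares(lambda x:np.concatenate([fk(q,x,s)[:3,3]-p for q,p in D]),X0)
        if best is None or r.cost<best[0]:best=(r.cost,r.x,s)
    return best
E
python3 - <<'E'
from fk import *
c,x,s=fit();print(c,x.round(4),s,[ (np.linalg.norm(fk(q,x,s)[:3,3]-p)*1e3).round(1) for q,p in D]);np.savez("fk.npz",x=x,s=s)
print(fk(D[0][0],x,s)[:3,:3].round(3),Ro.from_quat([.982,.188,0,0]).as_matrix().round(3))
E
```

```text
0.00849735622607502 [ 0.1763  0.449  -0.0018  0.474  -0.0371  0.2894 -0.0031] (-1, -1, -1, 1) [np.float64(46.2), np.float64(42.1), np.float64(38.7), np.float64(39.0), np.float64(43.2), np.float64(35.3), np.float64(42.1), np.float64(36.1), np.float64(29.3), np.float64(34.5), np.float64(26.0), np.float64(24.2), np.float64(24.0)]
[[-0.528  0.849 -0.001]
 [ 0.849  0.528  0.001]
 [ 0.001  0.    -1.   ]] [[ 0.929  0.369  0.   ]
 [ 0.369 -0.929  0.   ]
 [ 0.     0.    -1.   ]]
```

```bash
sed -i 's/h,L1,a1,L2,a2,L3,a3=x/h,L1,a1,L2,a2,L3,a3,b0,b1,b2,a0=x/; s/\[0,0,h\]/[a0,b0,h]/; s/\[a1,0,L1\]/[a1,b1,L1]/; s/\[a2,0,L2\]/[a2,b2,L2]/; s/^X0=.*/X0=[.2,.45,0,.47,0,.25,0,0,0,0,0]/' fk.py
python3 - <<'E'
from fk import *
c,x,s=fit();print(c,x.round(4),s,[ float((np.linalg.norm(fk(q,x,s)[:3,3]-p)*1e3).round(1)) for q,p in D]);np.savez("fk.npz",x=x,s=s)
# yaw offset of tool
from cell import sense
for q,quat in ((D[0][0],[.98211,.18832,0,0]),(sense()["joints"],sense()["eef_rot"])):
    print((Ro.from_matrix(fk(q,x,s)[:3,:3]).inv()*Ro.from_quat(quat)).as_rotvec().round(3))
E
```

```text
4.3159673165690845e-05 [ 2.542e-01  4.462e-01  1.100e-03  4.884e-01 -2.100e-03  3.309e-01
 -1.800e-03 -2.290e-02 -2.360e-02  1.000e-03  1.000e-04] (-1, -1, -1, 1) [1.4, 1.5, 2.5, 4.4, 2.2, 1.8, 1.8, 3.9, 1.1, 1.2, 2.3, 3.1, 3.4]
[-1.000e-03 -1.000e-03  1.748e+00]
[-0.    -0.     0.027]
```

```bash
cat > sim.py <<'E'
from fk import *
from h import rot
f=np.load("fk.npz");x=f["x"];s=(-1,-1,-1,-1);O=Ro.from_rotvec([0,0,np.pi/2])
lo=np.array([-2.6,-.5,-1.47,.16,-1.27,.06,-2.6]);hi=np.array([2.6,2.12,1.34,2.42,4.41,2.06,2.6])
def F(q):
    T=fk(q,x,s);return T[:3,3],Ro.from_matrix(T[:3,:3])*O
def J(q):
    p,R=F(q);o=np.zeros((6,7))
    for i in range(7):
        d=q.copy();d[i]+=1e-5;p2,R2=F(d);o[:3,i]=(p2-p)/1e-5;o[3:,i]=(R2*R.inv()).as_rotvec()/1e-5
    return o
def step(q,pt,Rt,it=6,lam=1e-3,mode=0):
    for _ in range(it):
        p,R=F(q);e=np.r_[pt-p,(Rt*R.inv()).as_rotvec()];A=J(q)
        if mode:  # active set
            free=np.ones(7,bool)
            for _ in range(3):
                B=A*free;dq=B.T@np.linalg.solve(B@B.T+lam*np.eye(6),e)
                bad=free&(((q+dq)<lo-1e-9)|((q+dq)>hi+1e-9)&True)
                if not bad.any():break
                free&=~bad
        else:dq=A.T@np.linalg.solve(A@A.T+lam*np.eye(6),e)
        q=np.clip(q+np.clip(dq,-.25,.25),lo,hi)
    return q
def line(q,pt,Rt,n,**k):
    p,R=F(q);r=(Rt*R.inv()).as_rotvec()
    for i in range(1,n+1):q=step(q,p+(pt-p)*i/n,Ro.from_rotvec(r*i/n)*R,**k)
    return q
E
python3 - <<'E'
from sim import *
from cell import sense
q=sense()["joints"];print(q.round(3),F(q)[0],sense()["ee_pos"],(F(q)[1].inv()*Ro.from_quat(sense()["eef_rot"])).as_rotvec().round(3))
np.set_printoptions(suppress=True,precision=2)
q0=np.array([.04,.41,-.8,1.15,.29,1.69,-.12])
for lam in(1e-6,1e-4,1e-2):
    a=line(q0,np.array([.5184,-.045,.2713]),rot(154),6,lam=lam);print("sim",a,"real .68 .15 -.74 1.66 .1 1.38 1.04")
    b=line(np.array([.68,.12,-.74,1.43,.08,1.62,1.06]),np.array([.501,-.329,.401]),rot(154),6,lam=lam);print("sim",b,"real .92 .29 -.55 1.21 .15 1.68 1.52")
    c=line(np.array([.88,-.5,-.77,1.87,-.57,1.38,2.29]),np.array([.4186,.1623,.2573]),rot(211.8,-20),6,lam=lam);print("sim",c,"real .8 -.48 -.91 2.08 -.6 1.1 2.22")
    c=line(np.array([1.0,-.23,-1.27,2.04,-.39,.89,2.02]),np.array([.5,.21,.43]),rot(160),10,lam=lam);print("sim",c,"real 1.58 -.5 -1.47 1.38 -.52 1.76 1.23")
# nullspace and goals
q=sense()["joints"];print("null",np.linalg.svd(J(q))[2][-1])
E
```

```text
[ 1.763 -0.499 -1.468  1.455 -0.535  1.619  0.772] [0.5205938  0.08851211 0.40378558] [0.52111427 0.08862244 0.40380359] [-0. -0. -0.]
sim [ 0.7   0.15 -0.76  1.66  0.1   1.38  1.04] real .68 .15 -.74 1.66 .1 1.38 1.04
sim [ 0.92  0.29 -0.55  1.21  0.15  1.68  1.52] real .92 .29 -.55 1.21 .15 1.68 1.52
sim [ 0.82 -0.49 -0.93  2.09 -0.61  1.1   2.23] real .8 -.48 -.91 2.08 -.6 1.1 2.22
sim [ 1.77 -0.5  -1.47  1.29 -0.61  1.82  1.27] real 1.58 -.5 -1.47 1.38 -.52 1.76 1.23
sim [ 0.7   0.15 -0.76  1.66  0.1   1.38  1.04] real .68 .15 -.74 1.66 .1 1.38 1.04
sim [ 0.92  0.29 -0.55  1.21  0.15  1.68  1.52] real .92 .29 -.55 1.21 .15 1.68 1.52
sim [ 0.82 -0.49 -0.93  2.09 -0.61  1.1   2.23] real .8 -.48 -.91 2.08 -.6 1.1 2.22
sim [ 1.77 -0.5  -1.47  1.29 -0.61  1.82  1.27] real 1.58 -.5 -1.47 1.38 -.52 1.76 1.23
sim [ 0.69  0.15 -0.76  1.66  0.1   1.38  1.04] real .68 .15 -.74 1.66 .1 1.38 1.04
sim [ 0.92  0.29 -0.55  1.21  0.15  1.68  1.52] real .92 .29 -.55 1.21 .15 1.68 1.52
sim [ 0.82 -0.5  -0.93  2.09 -0.61  1.1   2.23] real .8 -.48 -.91 2.08 -.6 1.1 2.22
sim [ 1.75 -0.5  -1.47  1.29 -0.6   1.81  1.26] real 1.58 -.5 -1.47 1.38 -.52 1.76 1.23
null [ 0.17 -0.52  0.4   0.   -0.56  0.22  0.43]
```

```bash
cat > search.py <<'E'
from sim import *
from cell import sense
import time
np.set_printoptions(suppress=True,precision=2)
q0=sense()["joints"];rng=np.random.default_rng(int(time.time()));G=np.array([.5744,.2577,.40]);RG=rot(122)
def nrow(q,p,R):
    a,b=F(q);return int(max(3,np.ceil(np.linalg.norm(p-a)/.045),np.ceil(np.degrees((R*b.inv()).magnitude())/8)))
best=[];t0=time.time()
while time.time()-t0<150:
    p=rng.uniform([.4,-.35,.38],[.75,.10,.6]);R=rot(rng.uniform(60,190))*Ro.from_rotvec([*rng.uniform(-.8,.8,2),0])
    n1=nrow(q0,p,R);q1=line(q0,p,R,n1,it=2)
    if np.linalg.norm(F(q1)[0]-p)>.02 or q1[2]<-1.40:continue
    n2=nrow(q1,G,RG);q2=line(q1,G,RG,n2,it=2);q3=line(q2,G-[0,0,.19],RG,4,it=2)
    e=np.linalg.norm(F(q2)[0]-G)+np.linalg.norm(F(q3)[0]-G+[0,0,.19])
    m=min((q3-lo).min(),(hi-q3).min(),(q2-lo).min(),(hi-q2).min())
    if e<.005 and m>.04:best.append((n1+n2-20*min(m,.15),n1,n2,p,R,q1,q2,q3))
best.sort(key=lambda b:b[0]);print(len(best))
for b in best[:4]:print(b[1],b[2],b[3],b[4].as_quat(),b[5],b[6],b[7],sep="\n ")
if best:
    import pickle;pickle.dump(best[0],open("best.pkl","wb"))
E
python3 search.py
```

```text
26
6
 8
 [ 0.6  -0.07  0.45]
 [0.28 0.88 0.32 0.19]
 [ 1.65  0.12 -1.33  1.56 -0.58  1.2   1.42]
 [ 0.2   0.53 -1.15  1.1   0.49  1.78 -0.22]
 [ 0.28  0.6  -1.12  1.44  0.54  1.43 -0.28]
6
 9
 [ 0.44 -0.09  0.45]
 [ 0.36  0.86  0.34 -0.06]
 [ 1.71  0.15 -1.25  1.51 -0.56  1.75  1.17]
 [ 0.19  0.52 -1.13  1.1   0.48  1.78 -0.21]
 [ 0.27  0.6  -1.1   1.44  0.53  1.42 -0.28]
8
 8
 [0.53 0.06 0.59]
 [0.12 0.92 0.35 0.11]
 [ 1.44  0.01 -1.2   1.3  -0.72  1.64  1.43]
 [ 0.18  0.51 -1.09  1.1   0.46  1.77 -0.2 ]
 [ 0.25  0.58 -1.06  1.45  0.5   1.41 -0.26]
7
 10
 [ 0.6  -0.14  0.52]
 [0.26 0.9  0.26 0.24]
 [ 1.68  0.13 -1.33  1.38 -0.43  1.27  1.41]
 [ 0.21  0.54 -1.17  1.1   0.51  1.79 -0.23]
 [ 0.29  0.62 -1.14  1.44  0.56  1.44 -0.3 ]
```

Run:
```python
from h import *
from cell import sense
s=sense();rows(s["ee_pos"],Ro.from_quat(s["eef_rot"]),[.44,-.09,.45],Ro.from_quat([ 0.36,.86,.34,-.06]),9)
```

```text
9 x [ -0.0370,-0.0671,-0.0499,-0.0082,0.0089,-0.0033 ]
```

```bash
python3 -m crank '[[0.5,-0.037,-0.067,-0.05,-0.0082,0.0089,-0.0033],[0.5,-0.037,-0.067,-0.05,-0.0082,0.0089,-0.0033],[0.5,-0.037,-0.067,-0.05,-0.0082,0.0089,-0.0033],[0.5,-0.037,-0.067,-0.05,-0.0082,0.0089,-0.0033],[0.5,-0.037,-0.067,-0.05,-0.0082,0.0089,-0.0033],[0.5,-0.037,-0.067,-0.05,-0.0082,0.0089,-0.0033],[0.5,-0.037,-0.067,-0.05,-0.0082,0.0089,-0.0033],[0.5,-0.037,-0.067,-0.05,-0.0082,0.0089,-0.0033],[0.5,-0.037,-0.067,-0.05,-0.0082,0.0089,-0.0033],[0.5,0,0,0,0,0,0]]'
python3 - <<'E'
from plan import *
from sim import line,F,rot as _r
from cell import sense
q=sense()["joints"];G=np.array([.5744,.2577,.41]);q2=line(q,G,rot(122),10,it=2);print("sim",q2.round(2),F(q2)[0]);q3=line(q2,G-[0,0,.2],rot(122),5,it=2);print(q3.round(2),F(q3)[0])
go((G,122,0,10))
E
```

```text
time: 40.4
ee_pos: [0.4396, -0.0931, 0.4495]
eef_rot: [0.363, 0.864, 0.344, -0.06]
contact_force: [0.1, 0.3, 0.1]
opening: 0.0433
sim [ 0.18  0.52 -1.12  1.07  0.48  1.8  -0.21] [0.57431886 0.25764545 0.40991901]
[ 0.27  0.59 -1.1   1.44  0.53  1.42 -0.28] [0.57437893 0.2576839  0.2099973 ]
t 40.4 at [ 0.4396 -0.0931  0.4495] F [0.1 0.3 0.1] op 0.0433 j [ 1.65  0.11 -1.14  1.52 -0.6   1.76  1.22]
10 x [ 0.0674,0.1182,0.0736,0.0089,-0.0071,0.0033 ]
```

```bash
python3 -m crank '[[0.5,0.067,0.118,0.073,0.0089,-0.0071,0.0033],[0.5,0.067,0.118,0.073,0.0089,-0.0071,0.0033],[0.5,0.067,0.118,0.073,0.0089,-0.0071,0.0033],[0.5,0.067,0.118,0.073,0.0089,-0.0071,0.0033],[0.5,0.067,0.118,0.073,0.0089,-0.0071,0.0033],[0.5,0.067,0.118,0.073,0.0089,-0.0071,0.0033],[0.5,0.067,0.118,0.073,0.0089,-0.0071,0.0033],[0.5,0.067,0.118,0.073,0.0089,-0.0071,0.0033],[0.5,0.067,0.118,0.073,0.0089,-0.0071,0.0033],[0.5,0.067,0.118,0.073,0.0089,-0.0071,0.0033]]'
python3 - <<'E'
from plan import *
from cell import *
T=camera_params("wrist");p,d=camera("wrist");np.savez("w9.npz",p=p,d=d,**T)
p,d,w,h=load("w9");z=w[...,2]
q=(h[...,2]<85)&(abs(z-.32)<.015)&(w[...,1]>.15)&(w[...,1]<.36)
print(q.sum(),rect(w[q][:,:2]),np.nanpercentile(z[q],[5,50,95]) )
go(((.5744,.2577,.37),122,0),((.5744,.2577,.309),122,0,3))
E
```

```text
time: 41.65
ee_pos: [0.5497, 0.2158, 0.4337]
eef_rot: [0.469, 0.882, 0.041, -0.011]
contact_force: [0.4, -1.1, 1.5]
opening: 0.0436
2327 (array([574.2, 257. ]), array([14.3, 84.4]), 31.9) [0.31062038 0.32005848 0.32156969]
t 41.7 at [0.5471 0.224  0.4307] F [-3.5  3.  -1.4] op 0.0432 j [ 0.41  0.42 -1.22  1.19  0.35  1.72 -0.09]
2 x [ 0.0199,0.0776,0.1258,0.0045,-0.0047,0.0038 ]
3 x [ 0.0000,0.0000,0.0813,0.0000,0.0000,0.0000 ]
```

Hover correction first, then the descent in the next call.

```bash
python3 -m crank '[[0.5,0.01,0.039,0.063,0.0022,-0.0023,0.002],[0.5,0.01,0.039,0.063,0.0022,-0.0023,0.002],[0.5,0.01,0.039,0.063,0.0022,-0.0023,0.002],[0.5,0.01,0.039,0.063,0.0022,-0.0023,0.002],[0.5,0,0,0,0,0,0],[0.5,0,0,0,0,0,0],[0.5,0,0,0,0,0,0],[0.5,0,0,0,0,0,0],[0.5,0,0,0,0,0,0],[0.5,0,0,0,0,0,0]]'
python3 - <<'E'
from plan import *
go(((.5744,.2575,.309),121.9,0,4))
E
```

```text
time: 42.95
ee_pos: [0.5772, 0.2478, 0.3725]
eef_rot: [0.49, 0.871, 0.004, -0.0]
contact_force: [-0.6, -0.8, 0.0]
opening: 0.0432
t 42.95 at [0.5772 0.2478 0.3725] F [-0.6 -0.8  0. ] op 0.0432 j [ 0.25  0.52 -1.13  1.18  0.47  1.71 -0.22]
4 x [ 0.0096,0.0024,0.0635,0.0003,-0.0001,-0.0004 ]
```

```bash
python3 -m crank '[[0.5,0.01,0.002,0.063,0,0,0],[0.5,0.01,0.002,0.063,0,0,0],[0.5,0.01,0.002,0.063,0,0,0],[0.5,0.009,0.003,0.063,0,0,0],[0,0,0,0,0,0,0],[0,0,0,0,0,0,0],[0,0,0,0,0,0,0],[0,0,0,0,0,0,0],[0,0,0,0,0,0,0],[0,0,0,0.02,0,0,0]]' 40
python3 -m crank '[[0,0,0,0.04,0,0,0],[0,0,0,0.04,0,0,0],[0,0,0,0.04,0,0,0],[0,0,0,0.04,0,0,0],[0,0,0,0.04,0,0,0],[0,0,0,0.04,0,0,0],[0,0,0,0.04,0,0,0],[0,0,0,0.04,0,0,0],[0,0,0,0.03,0,0,0],[0,0,0,0,0,0,0]]'
python3 -c "
from plan import *
go()"
```

```text
time: 44.2
ee_pos: [0.5741, 0.2576, 0.3049]
eef_rot: [0.49, 0.871, 0.003, 0.0]
contact_force: [-3.7, -2.5, 3.8]
opening: 0.0135
time: 45.45
ee_pos: [0.5741, 0.2576, 0.2155]
eef_rot: [0.49, 0.871, 0.002, -0.001]
contact_force: [-2.2, -1.2, -8.5]
opening: 0.014
t 45.45 at [0.5741 0.2576 0.2155] F [-2.2 -1.2 -8.5] op 0.014 j [ 0.27  0.59 -1.1   1.44  0.52  1.42 -0.29]
```

```bash
python3 -m crank '[[0,0,0,0.006,0,0,0],[0,0,0,0.006,0,0,0],[0,0,0,0.006,0,0,0],[0,0,0,0,0,0,0],[0,0,0,0,0,0,0],[0.5,0,0,0,0,0,0],[0.5,0,0,0,0,0,0],[0.5,0,0,0,0,0,0],[0.5,0,0,0,0,0,0],[0.5,0,0,0,0,0,0]]'
python3 -m crank '[[0.5,0,0,-0.03,0,0,0],[0.5,0,0,-0.05,0,0,0],[0.5,0,0,-0.08,0,0,0],[0.5,0,0,-0.1,0,0,0],[0.5,0,0,-0.1,0,0,0],[0.5,0,0,-0.1,0,0,0],[0.5,0,0,-0.1,0,0,0],[0.5,0,0,0,0,0,0],[0.5,0,0,0,0,0,0],[0.5,0,0,0,0,0,0]]'
python3 - <<'E'
from plan import *
band("side","s11",(120,220));band("top","t11")
p,d,w,h=load("s11");z=w[...,2]
q=(h[...,2]<75)&(abs(z-.215)<.03)&(np.hypot(w[...,0]-.574,w[...,1]-.2575)<.045)
print(q.sum(),rect(w[q][:,:2]),np.nanpercentile(z[q],[5,50,95]) );go()
E
```

```text
time: 46.7
ee_pos: [0.5747, 0.2584, 0.2125]
eef_rot: [0.49, 0.871, 0.004, -0.0]
contact_force: [-0.5, 0.3, -0.0]
opening: 0.0428
time: 47.95
ee_pos: [0.574, 0.2572, 0.3518]
eef_rot: [0.49, 0.871, 0.003, -0.0]
contact_force: [1.0, 0.5, -0.4]
opening: 0.0436
side 180 x [-0.1186 -0.0847] y 0.0027 z 0.0064
side 64 x [-0.1831 -0.1714] y 0.0028 z 0.0057
501 (array([574.7, 258.5]), array([13.7, 85.1]), 31.7) [0.20873843 0.22095079 0.22363782]
t 48.05 at [0.5741 0.2572 0.3519] F [-0.3  0.2 -0.1] op 0.0436 j [ 0.24  0.52 -1.13  1.22  0.47  1.67 -0.24]
```

View pics/s11.png

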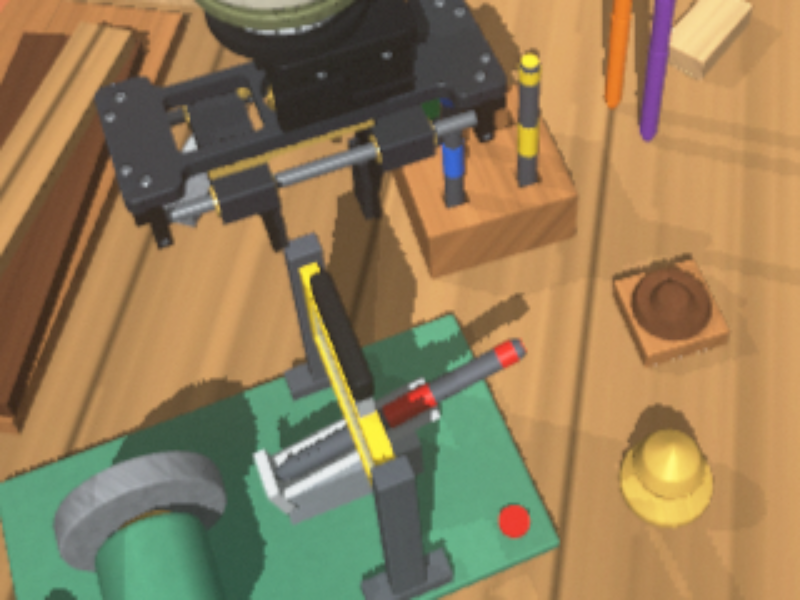

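```bash
python3 -c "
from cell import *
print(job_done())"
```

```text
the job is handed in; nothing more can be done
None
```

I slid the guard up by its handle, then lifted the red punch from the rack and parked it in the sloping block with its point at the stop. After changing grip there, I laid the punch in the stand's groove under the raised guard and let go. Then I slid the guard down, backed the arm off and handed in at about 48 s of the 72 s. No verdict was reported.

**Last checks that agreed**
- **Punch:** the side camera puts its red band about 85 to 119 mm from the stop, so the point is within a few mm of it. The side camera put it about 3 mm to one side. The top camera, read before the guard came down, put it 2 mm to the other. Both are inside the 6 mm allowed.
- **Guard:** its handle measures about 3 mm (5 mm at most) above the lowest position, inside the 10 mm allowed.
- **Contact:** the arm stood clear with near-zero force.
- **Other things:** the blue and yellow punches, rosette, finial and offcut looked undisturbed in the last picture. Only part of the green punch showed, behind the gripper. I did not measure any of them again, and the brush and the tin were not in that last crop.

**What went less smoothly**
- The punch was pressed against the stand's stop with about 40 N, measured at the wrist, before I eased off. The limit is 80 N.
- On the way back to the handle, joints 2 and 3 stood at their range limits for a few calls. I worked out a detour over the bench to free them. No reading went past a limit.

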